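# Load a tube cradle and index it past the reader

## Task

Lay every sample tube from the bench into a groove of the cradle on the turntable, one to a groove, handling the fragile tubes gently (no harder than about 15 N), and only then lay the hold-down bar across them on its two end seats. Lift the spring plunger, turn the stage clockwise (seen from above) to the next hole of the index plate and let the plunger drop home, then press the reader's button right down and let it go. Then index the stage clockwise one more hole in the same way, and leave it locked there with all the tubes and the bar still in place; leave the other things on the bench alone.

Things in the scene. Friction and masses are not known exactly. Their poses are not given: they have to be found in the camera images.
- tube_0_center (a point): Centre of a sample tube lying along its x axis, 150 mm long: clear barrel 14 mm across (x = -45 to +75 mm), teal cap 17 mm across (x = -75 to -45 mm); 8.5 mm above its underside, z up. About 20 g, slightly flat below so it does not roll, fragile. It lies on the bench right of the turntable. Two to four such tubes, all alike, are present.
- tube_1_center (a point): Centre of another such tube (same shape and axes as tube_0_center); may be absent.
- tube_2_center (a point): Centre of another such tube (same shape and axes as tube_0_center); may be absent.
- tube_3_center (a point): Centre of another such tube (same shape and axes as tube_0_center); may be absent.
- groove_0 (a point): Where the centre of a tube seated in this groove of the cradle lies, 68.5 mm above the bench. The groove runs along x, z is up, and turns with the stage; a tube may lie either way round. The cradle stands on the stage disc and has four parallel grooves 45 mm apart. A seated tube rests on two white crossbars 104 mm apart; between them there is only the disc, 26.5 mm below the tube's centre.
- groove_1 (a point): The same for groove 1, 45 mm from groove 0 in its +y direction. In every groove the tube lies, at each crossbar, between a pair of round-topped upright steel pins 8 mm thick that leave 22 mm between them and rise 4.5 mm above the seated tube's centre.
- groove_2 (a point): The same for groove 2, 90 mm from groove 0 in its +y direction.
- groove_3 (a point): The same for groove 3, 135 mm from groove 0 in its +y direction.
- bar_grip (a point): Centre of the black grip rib of the loose hold-down bar: aluminium, 210 mm long (its y axis), 24 mm wide, 12 mm thick, with a rib 70 mm long (along y), 16 mm wide, 24 mm tall on the middle of its top. This point is 24 mm above the bar's underside, 12 mm below the rib's top; z up. About 0.15 kg; starts on the bench at the left front.
- bar_seat (a point): Point on the stage axis level with the two bar seats (78.5 mm above the bench): the seated bar's underside is centred here, bar_grip 24 mm above. Bar along y, across the grooves, either way round, 1.5 mm above the tubes. Seats: white blocks 95 mm either side along y, each with two round-topped pins, 28 mm clear between them, rising 14 mm, that guide the bar.
- stage_axis (a point): Point on the vertical axis of the stage, on the top of its aluminium disc (250 mm across, 42 mm above the bench). The disc lies over a fixed round steel index plate 344 mm across and 22 mm high. Turns with the stage.
- knob (a point): Centre of the black round knob of the spring plunger: 28 mm across, 40 mm tall, upright, 98 mm above the bench when home (a steel bushing 26 mm across below it); on an arm of the stage, 150 mm from the stage axis. At the start it is on the robot's side of the turntable, towards the right.
- plunger (a joint): Height of the plunger above fully home, m: 0 is home in a hole (pin 9 mm deep, stage locked); up to 0.018. Held down by a spring: 4.5 N at home, 7 N at 10 mm. Lifted more than 9 mm the pin is clear of the index plate; let go between holes it rides on the plate at about 8.5 mm and drops in when it comes over a hole.
- stage (a joint): Angle of the stage, rad, positive clockwise seen from above; 0 in the hole where it starts, plunger home. The index plate has a hole every 0.785 rad (45 degrees); a locked stage has about 0.01 rad of play. It turns with slight friction (about 1 N at the knob) and stays where it is left.
- scan_button_top (a point): Centre of the top of the reader's black round button, 30 mm across, on the white reader (110 x 75 x 50 mm, fixed, left of the turntable). Pressed straight down; its top is 72 mm above the bench.
- scan_button (a joint): How far the button is pressed, m: 0 out, 0.006 right down (counts from 0.0045); springs back; right down takes 5 N.
- pot: White capped sample pot, 34 mm across, 48 mm tall, origin under its centre. To be left alone.
- carton: Small white bar-shaped carton lying flat, 38 x 58 x 16 mm, origin under its centre. To be left alone.
- dish: Petri dish with lid, 71 mm across, 16 mm tall, origin under its centre. To be left alone.

How it is judged:
By the outcome, as a careful person would: the job done as asked, in the order asked, and still so for the second after the job is handed in, with the robot touching nothing.
Of tube_0, tube_1, tube_2, tube_3 only 2 to 4 are there at a start; the rules pass over those that are not, and their reading is None.
At some moment in a run one of hold_bar may be knocked a few centimetres aside while the robot is not near it.
Once in a run the grip may slacken for a moment while it holds something.
It also fails if it takes over 210 s, if anything falls off the work surface, if the arm or the gripper's body presses on something with over 40 N, if the wrist force passes 120 N, or if a joint passes its speed limit or range.

## Robot

A 6-joint arm with a two-finger parallel gripper is mounted at the origin on a cart in front of the work surface, level with it; the furniture and walls round the work are solid. World frame = base frame: x ahead of the robot, y to its left, z up, the work surface at z = 0. Lengths are in m, angles in rad, forces in N, time in s.
With the tool pointing down it reaches from about 0.35 to 0.975 m from the base axis. Payload 4.9 kg.
Tool frame: the origin (TCP) lies midway between the tips of the shut fingers; the grasp point (between the pads) lies ctrl.grip_depth behind it (ctrl.grip_depth is the distance from the TCP to the grasp point, in m); z points along the fingers, y is the line along which they close (so a half turn about z gives the same grasp; the last joint's range is limited). The gripper opens to 85 mm and grips with 20 to 120 N. Pads are 22 mm wide; open, the fingers measure 114 mm over their backs; the gripper's body (76 mm by 85 mm) begins 54 mm behind the grasp point. The pads swing forward as they close: fully open they stand 13 mm farther back than shut.
Start: joints at [-1.244, 0.053, 1.613, -0, 1.476, -0.119], TCP at [0.269, -0.564, 0.231] pointing down, gripper open.
Joint ranges: [-3.01, 3.01], [-1.01, 2.22], [0.06, 2.58], [-1.02, 4.17], [0.09, 2.62], [-3.14, 3.14]. Speed limits (rad/s): [2.57, 2.57, 3.14, 3.14, 3.14, 3.14].

## Interface

Orientations are given as a rotation vector (axis times angle).
In Python, from station import ctrl, get_image, camera_model gives the robot as it stands. The module is installed in compiled form; this text tells all that it offers.
- The arm moves only by the shell command python3 -m crank 'ROWS' [FORCE]. ROWS is JSON, a list of rows, each a list of 7 numbers: the shift along the tool's x, y, z in mm, then the turn, a rotation vector about the tool's x, y, z in rad, then the opening, from -1 (shut) to 1 (fully open). A call has exactly 10 rows; each row shifts and turns the commanded pose from where the row before left it, along the tool's axes as they then stand; what a row does not reach is not made up. A row lasts 1/12 s, in which the tool goes at most 41.7 mm and 7.16 degrees, less where a joint would pass 70% of its speed; a pose out of reach is approached as far as the arm can. A call with a gripper value outside its range is refused whole. The fingers move at their own pace and stop on an object; FORCE is the grip in N (left out, the last holds). Time passes only in rows, so rows that do not move let the fingers close, or fill a call up. It gives the time, the measured TCP pose, the force, the opening and the grip force at its end, in the units of the state.
- ctrl.get_obs(): the state, without advancing time (a new reading comes with each control period).
- get_image(name): name is "side" or "top"; returns the picture (400x640x3 uint8, red, green, blue); there is no depth.
- camera_model(name): a dict with "vertical_fov" (degrees; the focal length in pixels is half the picture's height over the tangent of half this angle, whatever the lens; pixels are square), "cx", "cy" (the principal point, pixels), "R" (3x3) and "t" (3): a world point X has camera coordinates R X + t. Camera axes: x right, y down, z forward; pixel columns grow to the right and rows downward; lengths in m; the calibration is good to about 2 mm. A picture is of the moment at which its call begins. camera_model takes no time and is no camera call.
- ctrl.finish_job(): hands the job in; it is judged then, once.
The state is a dict: "t": time; "q": joint angles; "dq": joint speeds; "effort": joint torques, N m; "tool_pos": TCP position; "tool_rot": TCP orientation; "contact_force": force on the tool from outside, world axes, zero at the start; "wrist_torque": the same for the moment, N m; "opening": finger opening in m; "grip_force": force on a finger pad.
Only numpy, scipy, OpenCV 4.12 (cv2) and the standard library are available. Lean on these libraries where they do the work, as an engineer would, in place of code of your own. Each camera call takes 0.05 s, during which the arm holds its last target. There are 200 camera calls.

## Working session

There is one attempt and no reset: what is moved stays moved. The work goes in short steps, Python scripts to look and compute and a shell command to move; the robot and the scene stay as the last step left them, time stands still between calls to the robot, and variables do not carry over. Pictures are saved under pics/ and viewed, at most 14 in all, crops included, and the job is handed in when it is done.

```bash
mkdir -p pics; python3 - <<'E'
from station import ctrl,get_image,camera_model
import cv2,numpy as np
for n in("top","side"):
    im=get_image(n); cv2.imwrite(f"pics/{n}0.png",im[:,:,::-1]); m=camera_model(n); print(n,m)
print(ctrl.get_obs(),ctrl.grip_depth)
E
```

```text
top {'vertical_fov': 54.02169799774255, 'cx': 316.3228445128088, 'cy': 200.31246383667855, 'R': array([[-0.01851967, -0.99971686,  0.0149408 ],
       [-0.99080214,  0.016347  , -0.1343276 ],
       [ 0.13404533, -0.01729108, -0.99082434]]), 't': array([-0.0155071 ,  0.57534641,  1.27793087])}
side {'vertical_fov': 45.89609244168325, 'cx': 321.8919276151497, 'cy': 197.90952676371865, 'R': array([[ 0.98413766, -0.17740183, -0.00129025],
       [-0.09631445, -0.52816895, -0.84365934],
       [ 0.14898524,  0.8304012 , -0.53687731]]), 't': array([-0.54246525,  0.13417714,  1.40101047])}
{'t': 0.1, 'q': array([-1.24399768e+00,  5.32993593e-02,  1.61414885e+00,  6.24643140e-06,
        1.47600337e+00, -1.18992059e-01]), 'dq': array([-8.10848732e-05, -1.06948092e-03, -3.81081216e-03,  2.71758281e-03,
       -7.51784185e-04, -1.61400628e-04]), 'effort': array([ 1.25923165e-03, -3.94901991e+01, -3.71362889e+01, -4.71004842e-05,
        3.94559975e-03,  1.15732757e-06]), 'tool_pos': array([ 0.26930727, -0.56338076,  0.23018536]), 'tool_rot': array([-3.06207079e+00, -6.94052715e-01,  2.92965136e-04]), 'contact_force': array([-1.03969368,  0.02795932,  0.29049933]), 'wrist_torque': array([ 0.01878738, -0.00812347,  0.01881832]), 'grip_force': 0.0, 'opening': 0.08561684043773214} 0.0187
```

View pics/top0.png

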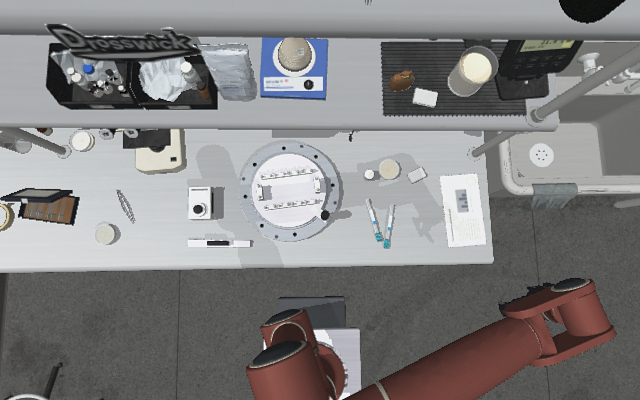

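View pics/side0.png

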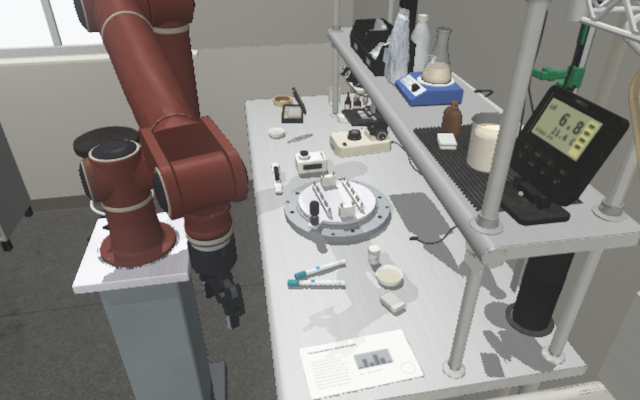

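The top view shows two tubes (caps near (380,240) and (387,243)), the turntable centred near (291,192), knob (325,215), button (197,209), bar (220,243). I'll zoom in on both views.

```bash
cat > h.py <<'E'
from station import ctrl,get_image,camera_model
import cv2,numpy as np
from scipy.spatial.transform import Rotation as Ro
def ray(n,u,v):
    m=camera_model(n); f=200/np.tan(np.radians(m["vertical_fov"]/2))
    R=np.array(m["R"]); d=R.T@np.array([(u-m["cx"])/f,(v-m["cy"])/f,1]); return -R.T@np.array(m["t"]),d
def onz(n,u,v,z):
    o,d=ray(n,u,v); return o+d*(z-o[2])/d[2]
def proj(n,X):
    m=camera_model(n); f=200/np.tan(np.radians(m["vertical_fov"]/2)); c=np.array(m["R"])@np.array(X)+m["t"]
    return c[:2]/c[2]*f+[m["cx"],m["cy"]]
def crop(n,u,v,w,h,k,name,im=None):
    im=get_image(n) if im is None else im
    c=im[v-h//2:v+h//2,u-w//2:u+w//2,::-1]
    cv2.imwrite(f"pics/{name}.png",cv2.resize(c,None,fx=k,fy=k,interpolation=cv2.INTER_CUBIC)); return im
def st():
    s=ctrl.get_obs(); R=Ro.from_rotvec(s["tool_rot"]); M=R.as_matrix()
    return s,M
def go(X,yaw_y=None):
    """shift needed in tool axes (mm) to put TCP at X, and turn about tool z so that tool y lies along angle yaw_y (world), nearest mod pi; plus tilt"""
    s,M=st()
    if yaw_y is not None:
        y=np.array([np.cos(yaw_y),np.sin(yaw_y),0]); y=y if y@M[:,1]>0 else -y
        z=np.array([0,0,-1.]); T=np.c_[np.cross(y,z),y,z]
        print("turn",np.round((Ro.from_matrix(M.T@T)).as_rotvec(),4))
    print("shift",np.round(M.T@(np.array(X)-s["tool_pos"])*1000,1),"pos",np.round(s["tool_pos"],4),"F",np.round(s["contact_force"],1),"open",round(s["opening"],4),"grip",round(s["grip_force"],1),"t",round(s["t"],2))
E
python3 - <<'E'
from h import *
im=crop("top",300,195,260,140,3,"t1")
crop("side",320,210,160,130,4,"s1")
for nm,u,v,z in[("disc",291,191,.042),("knob",325,215,.118),("btn",198,209,.072),("bar",220,243,.012),("bin",244,243,.012),("bl",189,243,.012),("shelf",300,128,.0)]: print(nm,onz("top",u,v,z).round(4))
h=cv2.cvtColor(im,cv2.COLOR_RGB2HSV); m=cv2.inRange(h,(80,90,60),(105,255,255)); m[:180]=0
n,l,s,c=cv2.connectedComponentsWithStats(m)
for i in range(1,n):
    if s[i][4]>5 and s[i][1]<260: print(s[i],c[i].round(1),onz("top",*c[i],.01).round(3))
E
```

```text
disc [0.6075 0.0589 0.042 ]
knob [ 0.5173 -0.0506  0.118 ]
btn [0.5484 0.3597 0.072 ]
bar [0.4391 0.3006 0.012 ]
bin [0.4376 0.2201 0.012 ]
bl [0.441  0.4044 0.012 ]
shelf [0.8397 0.0268 0.    ]
[373 221   3   3   9] [374. 222.] [ 0.501 -0.222  0.01 ]
[388 227   3   3   9] [389. 228.] [ 0.48  -0.272  0.01 ]
[375 233   7   9  39] [378.  236.9] [ 0.45  -0.233  0.01 ]
[384 239   5   9  39] [386.  243.4] [ 0.428 -0.26   0.01 ]
```

View pics/t1.png

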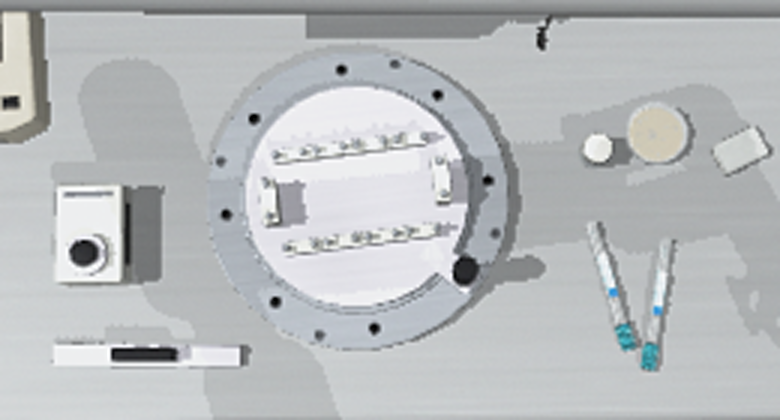

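View pics/s1.png

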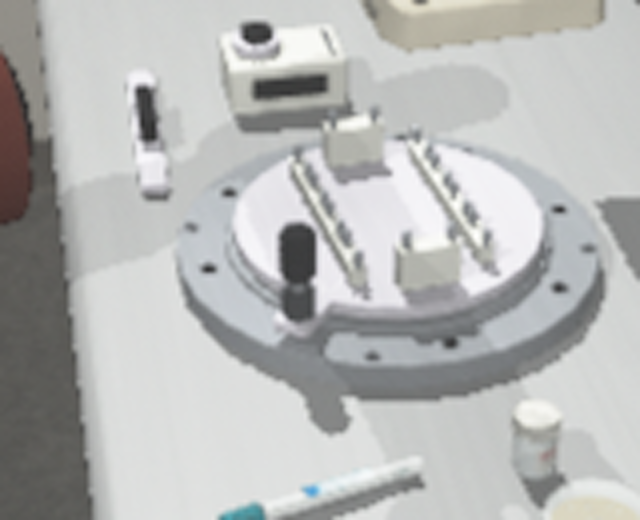

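The crops show exactly two tubes, the cradle rotated about 6°, the bar at the front left with no skew, and the knob at front right. I'll refine by fits now, and start turning and raising the arm.

```bash
python3 - <<'E'
from h import *
from scipy.optimize import least_squares
ims=[get_image("top").astype(float) for _ in range(3)]; im=np.mean(ims,0).astype(np.uint8)
g=cv2.cvtColor(im,cv2.COLOR_RGB2GRAY)
def edgefit(c,r,z,lo,hi,name):
    P=[]
    for a in np.radians(np.arange(0,360,3)):
        rr=np.linspace(r-.012,r+.012,49); uv=np.array([proj("top",[c[0]+q*np.cos(a),c[1]+q*np.sin(a),z]) for q in rr]).astype(np.float32)
        v=cv2.remap(g.astype(np.float32),uv[:,0].reshape(1,-1),uv[:,1].reshape(1,-1),cv2.INTER_LINEAR)[0]
        d=cv2.GaussianBlur(v.reshape(1,-1),(9,1),2)[0]; d=np.gradient(d); i=np.argmin(d)
        if 2<i<46 and d[i]<-1: P.append([c[0]+rr[i]*np.cos(a),c[1]+rr[i]*np.sin(a)])
    P=np.array(P); s=least_squares(lambda p:np.hypot(P[:,0]-p[0],P[:,1]-p[1])-p[2],[*c,r],loss="soft_l1",f_scale=.001)
    print(name,s.x.round(4),len(P))
    return s.x
for k in range(1): a=edgefit([.6075,.0589],.125,.042,0,0,"disc"); a=edgefit(a[:2],.125,.042,0,0,"disc"); b=edgefit(a[:2],.172,.022,0,0,"plate")
# dark pins in disc
bh=cv2.morphologyEx(g,cv2.MORPH_BLACKHAT,np.ones((5,5)))
big=cv2.resize(bh[160:225,245:340],None,fx=8,fy=8,interpolation=cv2.INTER_CUBIC); 
big2=cv2.resize(im[160:225,245:340,::-1],None,fx=8,fy=8,interpolation=cv2.INTER_CUBIC)
cv2.imwrite("pics/pins.png",big2)
# tubes
for cap,tip in(((378,236.9),(367.3,199.3)),((386,243.4),(393.7,205))):
    c=onz("top",*cap,.012);t=onz("top",*tip,.012);d=(t-c)[:2];L=np.linalg.norm(d);d/=L;print("tube",(c[:2]+.06*d).round(4),"ang",np.degrees(np.arctan2(d[1],d[0])).round(1),"len",L)
hsv=cv2.cvtColor(im,cv2.COLOR_RGB2HSV)
for nm,(u0,v0,u1,v1),z in(("knob",(315,205,335,225),.118),("btn",(188,200,208,218),.072),("rib",(200,235,240,250),.036)):
    m=(g<60).astype(np.uint8); k=np.zeros_like(m); k[v0:v1,u0:u1]=m[v0:v1,u0:u1]; M=cv2.moments(k,True); print(nm,M["m00"],onz("top",M["m10"]/M["m00"],M["m01"]/M["m00"],z).round(4))
    p=np.argwhere(k)[:,::-1].astype(np.float32); print(cv2.minAreaRect(p))
print("shelf@.4",onz("top",300,128,.4))
go([.49,-.245,.12],0)
E
```

```text
Traceback (most recent call last):
  File "h.py", line 10, in proj
    m=camera_model(n); f=200/np.tan(np.radians(m["vertical_fov"]/2)); c=np.array(m["R"])@np.array(X)+m["t"]
ValueError: time passes only in moves, steps and waits
```

```bash
sed -i 's/camera_model(n)/cm(n)/; ' h.py; sed -i '3a import functools\ncm=functools.lru_cache(camera_model)' h.py; cat > m.py <<'E'
from h import *
from scipy.optimize import least_squares
im=get_image("top"); g=cv2.cvtColor(im,cv2.COLOR_RGB2GRAY)
def edgefit(c,r,z,name):
    P=[]
    for a in np.radians(np.arange(0,360,3)):
        rr=np.linspace(r-.012,r+.012,49); uv=np.array([proj("top",[c[0]+q*np.cos(a),c[1]+q*np.sin(a),z]) for q in rr]).astype(np.float32)
        v=cv2.remap(g.astype(np.float32),uv[:,0].reshape(1,-1),uv[:,1].reshape(1,-1),cv2.INTER_LINEAR)[0]
        d=np.gradient(cv2.GaussianBlur(v.reshape(1,-1),(9,1),2)[0]); i=np.argmin(d)
        if 2<i<46 and d[i]<-1: P.append([c[0]+rr[i]*np.cos(a),c[1]+rr[i]*np.sin(a)])
    P=np.array(P); s=least_squares(lambda p:np.hypot(P[:,0]-p[0],P[:,1]-p[1])-p[2],[*c,r],loss="soft_l1",f_scale=.001)
    print(name,s.x.round(4),len(P)); return s.x
a=edgefit([.6075,.0589],.125,.042,"disc"); a=edgefit(a[:2],.125,.042,"disc"); b=edgefit(a[:2],.172,.022,"plate")
cv2.imwrite("pics/pins.png",cv2.resize(im[160:225,245:340,::-1],None,fx=8,fy=8,interpolation=cv2.INTER_CUBIC))
for cap,tip in(((378,236.9),(367.3,199.3)),((386,243.4),(393.7,205))):
    c=onz("top",*cap,.012);t=onz("top",*tip,.012);d=(t-c)[:2];L=np.linalg.norm(d);d/=L;print("tube",(c[:2]+.06*d).round(4),"ang",np.degrees(np.arctan2(d[1],d[0])).round(1),"len",L)
for nm,(u0,v0,u1,v1),z in(("knob",(315,205,335,225),.118),("btn",(188,200,208,218),.072),("rib",(200,235,240,250),.036)):
    m=(g<60).astype(np.uint8); k=np.zeros_like(m); k[v0:v1,u0:u1]=m[v0:v1,u0:u1]; M=cv2.moments(k,True); print(nm,M["m00"],onz("top",M["m10"]/M["m00"],M["m01"]/M["m00"],z).round(4))
    print(cv2.minAreaRect(np.argwhere(k)[:,::-1].astype(np.float32)))
print("shelf@.4",onz("top",300,128,.4))
go([.49,-.245,.12],0)
E
python3 m.py
```

```text
disc [0.6127 0.0673 0.1245] 120
disc [0.6129 0.0673 0.1244] 119
plate [0.6127 0.0675 0.17  ] 100
tube [ 0.5083 -0.2186] ang 13.8 len 0.1330842085760766
tube [ 0.4859 -0.2735] ang -13.8 len 0.13430054890947607
knob 56.0 [ 0.5179 -0.0491  0.118 ]
((324.5, 215.0), (8.0, 7.0), 90.0)
btn 52.0 [0.5496 0.3612 0.072 ]
((197.5, 208.5), (7.0, 7.0), 90.0)
rib 84.0 [0.4401 0.3034 0.036 ]
((217.5, 242.5), (3.0, 21.0), 90.0)
shelf@.4 [0.70835716 0.01797134 0.4       ]
turn [-2.000e-04 -2.000e-04 -1.125e+00]
shift [ 336.5 -192.6  111.2] pos [ 0.2694 -0.5638  0.2311] F [ 1.4 -0.1  0.2] open 0.0853 grip 0.0 t 0.4
```

View pics/pins.png

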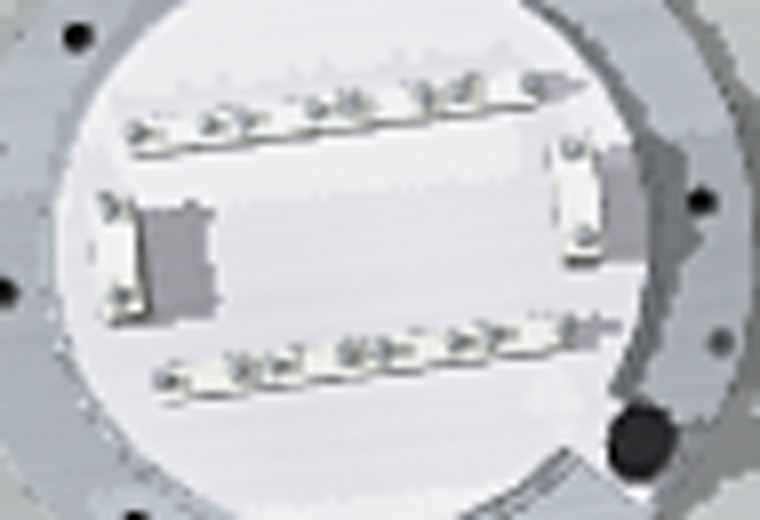

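```bash
python3 - <<'E'
from h import *
def p(x,y,z): return onz("top",(x+.5)/8-.5+245,(y+.5)/8-.5+160,z)
G=[p(*q,.072) for q in((168,380),(570,328),(138,135),(533,87))]; S=[p(*q,.092) for q in((115,207),(122,297),(573,150),(585,236))]
for A in(G,S): print(np.round(A,4),np.mean(A,0).round(4))
an=lambda d:np.degrees(np.arctan2(d[1],d[0]))
print(an(G[0]-G[1])-90,an(G[2]-G[3])-90,an(S[0]+S[1]-S[2]-S[3])-90,np.linalg.norm(G[0]-G[1]),np.linalg.norm(S[0]+S[1]-S[2]-S[3])/2,np.linalg.norm(G[0]+G[1]-G[2]-G[3])/2)
E
```

```text
[[ 0.5511  0.1408  0.072 ]
 [ 0.5697 -0.0233  0.072 ]
 [ 0.6528  0.153   0.072 ]
 [ 0.6704 -0.0099  0.072 ]] [0.611  0.0651 0.072 ]
[[ 0.6193  0.1598  0.092 ]
 [ 0.5826  0.1569  0.092 ]
 [ 0.6398 -0.0256  0.092 ]
 [ 0.6044 -0.0297  0.092 ]] [0.6115 0.0653 0.092 ]
6.48825494130439 6.1846525822888765 6.496504496850974 0.16512978067081116 0.18719110485996981 0.10201285440464429
```

```bash
python3 -m crank '[[33,-19,0,0,0,-0.112,0],[33,-19,0,0,0,-0.112,0],[33,-19,0,0,0,-0.112,0],[0,0,0,0,0,-0.112,0],[0,0,0,0,0,-0.112,-0.4],[0,0,0,0,0,-0.112,-0.4],[0,0,0,0,0,-0.112,-0.4],[0,0,0,0,0,-0.112,-0.4],[0,0,0,0,0,0,-0.4],[0,0,0,0,0,0,-0.4]]' 20; python3 - <<'E'
from h import *
go([.5083,-.2186,.12],np.radians(103.8))
E
```

```text
t: 1.23
tool_pos: [0.3231, -0.4636, 0.2313]
tool_rot: [2.463, 1.95, -0.0]
contact_force: [-0.4, -0.5, 0.2]
opening: 0.0257
grip_force: 0.0
turn [1.0000e-04 0.0000e+00 1.0981e+00]
shift [281.  124.  111.3] pos [ 0.3231 -0.4636  0.2313] F [-0.4 -0.5  0.2] open 0.0257 grip 0.0 t 1.23
```

```bash
python3 -m crank '[[30,12,0,0,0,0,-0.4],[30,12,0,0,0,0,-0.4],[30,12,0,0,0,0,-0.4],[30,12,0,0,0,0,-0.4],[30,12,0,0,0,0,-0.4],[30,12,0,0,0,0,-0.4],[30,12,0,0,0,0,-0.4],[30,12,0,0,0,0,-0.4],[30,12,0,0,0,0,-0.4],[11,16,0,0,0,0,-0.4]]';python3 -m crank '[[0,0,5,0,0,0.122,-0.4],[0,0,5,0,0,0.122,-0.4],[0,0,5,0,0,0.122,-0.4],[0,0,5,0,0,0.122,-0.4],[0,0,5,0,0,0.122,-0.4],[0,0,5,0,0,0.122,-0.4],[0,0,5,0,0,0.122,-0.4],[0,0,5,0,0,0.122,-0.4],[0,0,5,0,0,0.122,-0.4],[0,0,5,0,0,0,-0.4]]'; python3 - <<'E'
from h import *
go([.5083,-.2186,.06],np.radians(103.8))
crop("top",375,220,100,75,8,"a1"); crop("side",315,270,130,90,6,"a2")
E
```

```text
t: 2.07
tool_pos: [0.5085, -0.2148, 0.2315]
tool_rot: [-2.46, -1.953, -0.002]
contact_force: [-0.1, -1.5, 0.1]
opening: 0.0258
grip_force: 0.0
t: 2.9
tool_pos: [0.5077, -0.2181, 0.1811]
tool_rot: [3.119, 0.375, 0.0]
contact_force: [-1.1, 0.4, -0.3]
opening: 0.0258
grip_force: 0.0
turn [ 0.0001 -0.0001 -0.0014]
shift [  0.5   0.6 121.1] pos [ 0.5077 -0.2181  0.1811] F [-1.1  0.4 -0.3] open 0.0258 grip 0.0 t 2.9
```

```bash
python3 -m crank '[[0,0,20,0,0,0,-0.4],[0,0,20,0,0,0,-0.4],[0,0,20,0,0,0,-0.4],[0,0,20,0,0,0,-0.4],[0,0,20,0,0,0,-0.4],[0,0,20,0,0,0,-0.4],[0,0,20,0,0,0,-0.4],[0,0,10,0,0,0,-0.4],[0,0,0,0,0,0,-0.4],[0,0,0,0,0,0,-0.4]]';python3 - <<'E'
from h import *
go([.5083,-.2186,.003],np.radians(103.8))
a=get_image("top")[180:260,330:430,::-1]; b=get_image("side")[225:325,255:375,::-1]
cv2.imwrite("pics/a2.png",np.hstack([cv2.resize(a,(390,400),interpolation=2),cv2.resize(b,(410,400),interpolation=2)]))
E
```

```text
t: 3.83
tool_pos: [0.5076, -0.2181, 0.0314]
tool_rot: [-3.118, -0.383, 0.001]
contact_force: [-0.2, 0.2, 0.2]
opening: 0.0255
grip_force: 0.0
turn [-0.0003  0.0004  0.0035]
shift [ 0.5  0.7 28.4] pos [ 0.5076 -0.2181  0.0314] F [-0.2  0.2  0.2] open 0.0255 grip 0.0 t 3.83
```

View pics/a2.png

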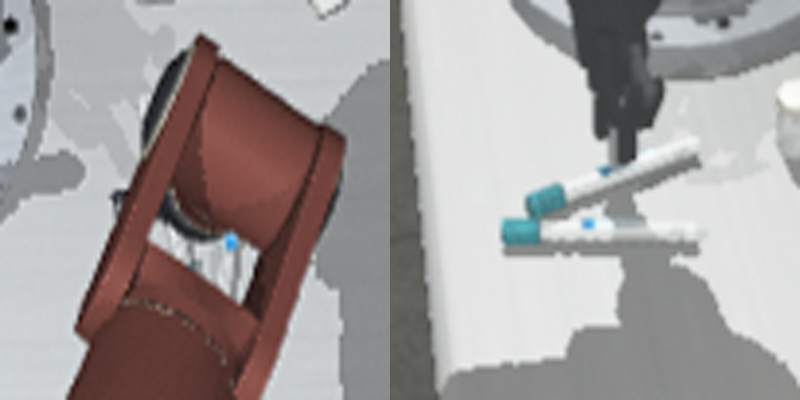

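The gripper in the side view straddles the far tube's middle (around (620,165) in the composite). Descending.

```bash
python3 -m crank '[[0,0,8,0,0,0,-0.4],[0,0,8,0,0,0,-0.4],[0,0,6,0,0,0,-0.4],[0,0,4,0,0,0,-0.4],[0,0,1,0,0,0,-0.4],[0,0,0,0,0,0,-0.4],[0,0,0,0,0,0,-0.5],[0,0,0,0,0,0,-0.6],[0,0,0,0,0,0,-0.65],[0,0,0,0,0,0,-0.65]]';python3 -m crank '[[0,0,0,0,0,0,-0.66],[0,0,0,0,0,0,-0.66],[0,0,0,0,0,0,-0.66],[0,0,0,0,0,0,-0.67],[0,0,0,0,0,0,-0.67],[0,0,0,0,0,0,-0.67],[0,0,0,0,0,0,-0.68],[0,0,0,0,0,0,-0.68],[0,0,0,0,0,0,-0.68],[0,0,0,0,0,0,-0.68]]'
```

```text
t: 4.77
tool_pos: [0.5078, -0.2181, 0.0046]
tool_rot: [3.118, 0.382, 0.001]
contact_force: [-0.4, -0.7, 0.2]
opening: 0.0148
grip_force: 0.0
t: 5.6
tool_pos: [0.5076, -0.218, 0.0043]
tool_rot: [-3.118, -0.382, 0.0]
contact_force: [-0.0, 0.4, -0.4]
opening: 0.0137
grip_force: 0.1
```

```bash
python3 -m crank '[[0,0,0,0,0,0,-0.69],[0,0,0,0,0,0,-0.69],[0,0,0,0,0,0,-0.69],[0,0,0,0,0,0,-0.69],[0,0,0,0,0,0,-0.69],[0,0,0,0,0,0,-0.69],[0,0,0,0,0,0,-0.69],[0,0,0,0,0,0,-0.69],[0,0,0,0,0,0,-0.69],[0,0,0,0,0,0,-0.69]]';python3 -m crank '[[0,0,0,0,0,0,-0.71],[0,0,0,0,0,0,-0.71],[0,0,0,0,0,0,-0.71],[0,0,0,0,0,0,-0.71],[0,0,0,0,0,0,-0.71],[0,0,0,0,0,0,-0.71],[0,0,0,0,0,0,-0.71],[0,0,0,0,0,0,-0.71],[0,0,0,0,0,0,-0.71],[0,0,0,0,0,0,-0.71]]'
```

```text
t: 6.43
tool_pos: [0.5076, -0.218, 0.0043]
tool_rot: [3.118, 0.382, 0.0]
contact_force: [0.0, -0.4, -1.0]
opening: 0.0134
grip_force: 0.4
t: 7.27
tool_pos: [0.5077, -0.218, 0.0043]
tool_rot: [3.118, 0.382, 0.0]
contact_force: [-0.3, 0.5, 0.4]
opening: 0.0125
grip_force: 9.6
```

```bash
python3 -m crank '[[0,0,-4,0,0,0,-0.71],[0,0,-8,0,0,0,-0.71],[0,0,-15,0,0,0,-0.71],[0,0,-20,0,0,0,-0.71],[0,0,-20,0,0,0,-0.71],[0,0,-20,0,0,0,-0.71],[0,0,-20,0,0,0,-0.71],[0,0,-13,0,0,0,-0.71],[0,0,0,0,0,0,-0.71],[0,0,0,0,0,0,-0.71]]';python3 - <<'E'
from h import *
C=np.array([.612,.0662]);a=np.radians(6.3)
for s in(-1,1): print(C+s*.0225*np.array([-np.sin(a),np.cos(a)]))
X=C+.0225*np.array([-np.sin(a),np.cos(a)])
go([*X,.12],np.pi/2+a)
b=get_image("side")[150:325,225:400,::-1]
cv2.imwrite("pics/a3.png",cv2.resize(b,(600,600),interpolation=2))
E
```

```text
t: 8.1
tool_pos: [0.5081, -0.2183, 0.1251]
tool_rot: [3.117, 0.382, 0.002]
contact_force: [0.6, 0.3, -0.9]
opening: 0.0127
grip_force: 9.5
[0.61446902 0.04383588]
[0.60953098 0.08856412]
turn [ 0.0012 -0.0014  0.1339]
shift [ 172.5 -273.3    5. ] pos [ 0.5081 -0.2183  0.1251] F [ 0.6  0.3 -0.9] open 0.0127 grip 9.5 t 8.1
```

View pics/a3.png

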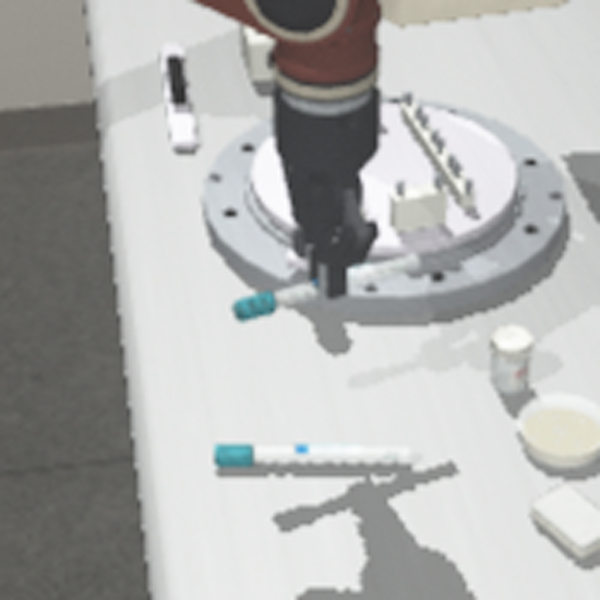

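The tube is held level near its middle; the second tube lies undisturbed.

```bash
python3 -m crank '[[0,0,-20,0,0,0.022,-0.71],[0,0,-20,0,0,0.022,-0.71],[0,0,0,0,0,0.022,-0.71],[0,0,0,0,0,0.022,-0.71],[0,0,0,0,0,0.022,-0.71],[0,0,0,0,0,0.022,-0.71],[0,0,0,0,0,0,-0.71],[0,0,0,0,0,0,-0.71],[0,0,0,0,0,0,-0.71],[0,0,0,0,0,0,-0.71]]';python3 - <<'E'
from h import *
c=onz("side",299.4,239,.129);t=onz("side",346,226.4,.129);d=(t-c)/np.linalg.norm(t-c);print(c,t,np.linalg.norm(t-c),"centre",c+.06*d,t-.075*d)
C=np.array([.612,.0662]);a=np.radians(6.3)
X=C+.0225*np.array([-np.sin(a),np.cos(a)])
go([*X,.16],np.pi/2+a)
E
```

```text
t: 8.98
tool_pos: [0.5075, -0.218, 0.1639]
tool_rot: [-3.136, -0.176, 0.001]
contact_force: [0.2, 0.0, -0.4]
opening: 0.0125
grip_force: 9.5
[ 0.45107529 -0.23283383  0.129     ] [ 0.58009979 -0.20071518  0.129     ] 0.13296213261011622 centre [ 0.50929841 -0.21834009  0.129     ] [ 0.50732089 -0.21883236  0.129     ]
turn [-0.0003  0.0005  0.002 ]
shift [ 135.6 -293.2    4. ] pos [ 0.5075 -0.218   0.1639] F [ 0.2  0.  -0.4] open 0.0125 grip 9.5 t 8.98
```

Centre of the tube is at the TCP. Move over the groove.

```bash
python3 -m crank '[[13.5,-29.3,0,0,0,0,-0.71],[13.5,-29.3,0,0,0,0,-0.71],[13.5,-29.3,0,0,0,0,-0.71],[13.5,-29.3,0,0,0,0,-0.71],[13.5,-29.3,0,0,0,0,-0.71],[13.5,-29.3,0,0,0,0,-0.71],[13.5,-29.3,0,0,0,0,-0.71],[13.5,-29.3,0,0,0,0,-0.71],[13.5,-29.3,0,0,0,0,-0.71],[13.5,-29.3,0,0,0,0,-0.71]]';python3 -m crank '[[0,0,20,0,0,0,-0.71],[0,0,20,0,0,0,-0.71],[0,0,20,0,0,0,-0.71],[0,0,10,0,0,0,-0.71],[0,0,10,0,0,0,-0.71],[0,0,0,0,0,0,-0.71],[0,0,0,0,0,0,-0.71],[0,0,0,0,0,0,-0.71],[0,0,0,0,0,0,-0.71],[0,0,0,0,0,0,-0.71]]';python3 - <<'E'
from h import *
C=np.array([.612,.0662]);a=np.radians(6.3)
X=C+.0225*np.array([-np.sin(a),np.cos(a)])
go([*X,.0643],np.pi/2+a)
a=get_image("top")[150:230,240:345,::-1]; b=get_image("side")[150:250,275:400,::-1]
cv2.imwrite("pics/a4.png",np.vstack([cv2.resize(a,(400,300),interpolation=2),cv2.resize(b,(400,300),interpolation=2)]))
cv2.imwrite("pics/a5.png",cv2.resize(b,(750,600),interpolation=2))
E
```

```text
t: 9.82
tool_pos: [0.6094, 0.0898, 0.1644]
tool_rot: [3.137, 0.176, 0.0]
contact_force: [0.1, 0.3, 0.1]
opening: 0.0128
grip_force: 9.6
t: 10.65
tool_pos: [0.61, 0.0881, 0.0858]
tool_rot: [3.137, 0.175, 0.004]
contact_force: [0.2, -0.3, 0.3]
opening: 0.0126
grip_force: 9.6
turn [ 0.0002 -0.0024  0.0016]
shift [-0.5 -0.5 21.5] pos [0.61   0.0881 0.0858] F [ 0.2 -0.3  0.3] open 0.0126 grip 9.6 t 10.65
```

View pics/a5.png

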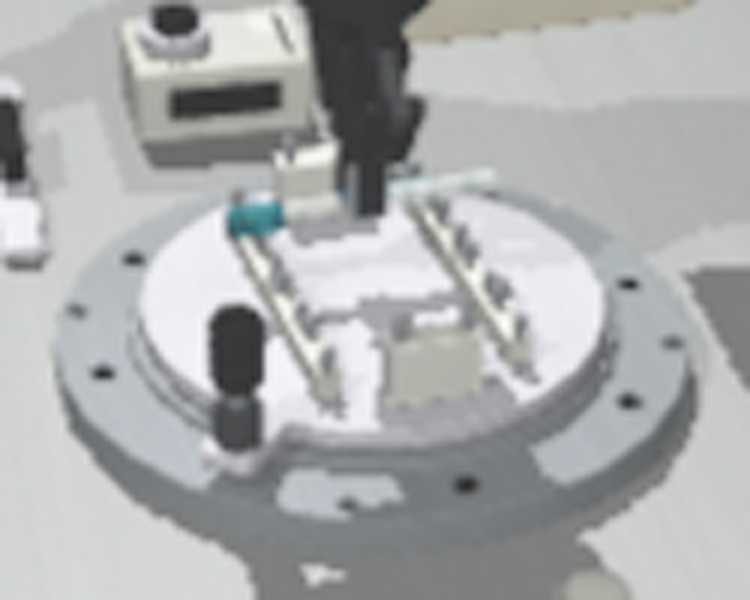

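```bash
python3 - <<'E'
from h import *
def p(x,y,z): return onz("side",(x+.5)/4-.5+240,(y+.5)/4-.5+145,z)
G=[p(*q,.072) for q in((297,155),(362,287),(415,137),(490,262))]; S=[p(*q,.092) for q in((330,122),(375,112),(405,240),(455,233))]
for A in(G,S): print(np.round(A,4),np.mean(A,0).round(4))
# tube now, from a5 crop 6x origin (275,150): cap, tip at z .09
q=lambda x,y,z:onz("side",(x+.5)/6-.5+275,(y+.5)/6-.5+150,z)
c=q(255,218,.09);t=q(494,176,.09);d=(t-c)/np.linalg.norm(t-c);print("tube",c+.06*d,np.degrees(np.arctan2(d[1],d[0])),np.linalg.norm(t-c),st()[0]["tool_pos"])
print(q(240,190,.072))
E
```

```text
[[ 0.5479  0.1295  0.072 ]
 [ 0.5639 -0.0667  0.072 ]
 [ 0.6495  0.1408  0.072 ]
 [ 0.6648 -0.0516  0.072 ]] [0.6065 0.038  0.072 ]
[[ 0.578   0.1439  0.092 ]
 [ 0.6178  0.1537  0.092 ]
 [ 0.6015 -0.0405  0.092 ]
 [ 0.6404 -0.0379  0.092 ]] [0.6094 0.0548 0.092 ]
tube [0.6099182  0.09104408 0.09      ] 8.54778846446268 0.13675392966073427 [0.60965603 0.08812603 0.0852582 ]
[0.55244589 0.14267187 0.072     ]
```

```bash
python3 -m crank '[[0,0,3,0,0,0,-0.71],[0,0,3,0,0,0,-0.71],[0,0,2,0,0,0,-0.71],[0,0,0,0,0,0,-0.71],[0,0,0,0,0,0,-0.71],[0,0,0,0,0,0,-0.71],[0,0,0,0,0,0,-0.71],[0,0,0,0,0,0,-0.71],[0,0,0,0,0,0,-0.71],[0,0,0,0,0,0,-0.71]]';python3 -m crank '[[0,0,2,0,0,0,-0.71],[0,0,2,0,0,0,-0.71],[0,0,2,0,0,0,-0.71],[0,0,0,0,0,0,-0.71],[0,0,0,0,0,0,-0.71],[0,0,0,0,0,0,-0.71],[0,0,0,0,0,0,-0.71],[0,0,0,0,0,0,-0.71],[0,0,0,0,0,0,-0.71],[0,0,0,0,0,0,-0.71]]'
```

```text
t: 11.58
tool_pos: [0.6092, 0.0882, 0.0764]
tool_rot: [3.137, 0.175, 0.0]
contact_force: [-0.4, 0.1, -1.3]
opening: 0.0126
grip_force: 9.6
t: 12.42
tool_pos: [0.6092, 0.0882, 0.0704]
tool_rot: [3.137, 0.175, 0.0]
contact_force: [-0.6, 0.4, -0.6]
opening: 0.0129
grip_force: 9.6
```

```bash
python3 -m crank '[[0,0,2,0,0,0,-0.71],[0,0,1.5,0,0,0,-0.71],[0,0,1,0,0,0,-0.71],[0,0,0.5,0,0,0,-0.71],[0,0,0,0,0,0,-0.71],[0,0,0,0,0,0,-0.71],[0,0,0,0,0,0,-0.71],[0,0,0,0,0,0,-0.71],[0,0,0,0,0,0,-0.71],[0,0,0,0,0,0,-0.71]]';python3 -c "
from h import *
go([.61,.09,.064])
s=st()[0];print(s['wrist_torque'])"
```

```text
t: 13.25
tool_pos: [0.6092, 0.0882, 0.0654]
tool_rot: [-3.137, -0.175, -0.0]
contact_force: [-1.3, 0.1, -0.3]
opening: 0.0128
grip_force: 9.6
shift [ 1.  -1.7  1.4] pos [0.6092 0.0882 0.0654] F [-1.3  0.1 -0.3] open 0.0128 grip 9.6 t 13.25
[-0.00470767  0.08536228  0.0039789 ]
```

```bash
python3 -m crank '[[0,0,0.5,0,0,0,-0.71],[0,0,0.5,0,0,0,-0.71],[0,0,0,0,0,0,-0.69],[0,0,0,0,0,0,-0.67],[0,0,0,0,0,0,-0.64],[0,0,0,0,0,0,-0.6],[0,0,0,0,0,0,-0.55],[0,0,0,0,0,0,-0.5],[0,0,0,0,0,0,-0.45],[0,0,0,0,0,0,-0.45]]';python3 -m crank '[[0,0,-5,0,0,0,-0.45],[0,0,-10,0,0,0,-0.45],[0,0,-20,0,0,0,-0.45],[0,0,-20,0,0,0,-0.45],[0,0,-20,0,0,0,-0.45],[0,0,-20,0,0,0,-0.45],[0,0,0,0,0,0,-0.45],[0,0,0,0,0,0,-0.45],[0,0,0,0,0,0,-0.45],[0,0,0,0,0,0,-0.45]]';python3 - <<'E'
from h import *
go([.4859,-.2735,.16],np.radians(76.2))
E
```

```text
t: 14.08
tool_pos: [0.6091, 0.0882, 0.0643]
tool_rot: [-3.137, -0.176, -0.0]
contact_force: [0.1, 0.1, 0.6]
opening: 0.0235
grip_force: 0.0
t: 14.92
tool_pos: [0.6081, 0.0882, 0.1577]
tool_rot: [-3.137, -0.176, 0.004]
contact_force: [-0.0, 0.1, 0.7]
opening: 0.0233
grip_force: 0.0
turn [3.000e-04 2.700e-03 3.527e-01]
shift [-161.8  345.8   -2. ] pos [0.6081 0.0882 0.1577] F [-0.   0.1  0.7] open 0.0233 grip 0.0 t 14.92
```

```bash
python3 -m crank '[[-16.2,34.6,0,0,0,0,-0.4],[-16.2,34.6,0,0,0,0,-0.4],[-16.2,34.6,0,0,0,0,-0.4],[-16.2,34.6,0,0,0,0,-0.4],[-16.2,34.6,0,0,0,0,-0.4],[-16.2,34.6,0,0,0,0,-0.4],[-16.2,34.6,0,0,0,0,-0.4],[-16.2,34.6,0,0,0,0,-0.4],[-16.2,34.6,0,0,0,0,-0.4],[-16,34.4,0,0,0,0,-0.4]]';python3 -m crank '[[0,0,20,0,0,0.088,-0.4],[0,0,20,0,0,0.088,-0.4],[0,0,20,0,0,0.088,-0.4],[0,0,20,0,0,0.089,-0.4],[0,0,20,0,0,0,-0.4],[0,0,10,0,0,0,-0.4],[0,0,0,0,0,0,-0.4],[0,0,0,0,0,0,-0.4],[0,0,0,0,0,0,-0.4],[0,0,0,0,0,0,-0.4]]';python3 - <<'E'
from h import *
im=get_image("side")
go([.4859,-.2735,.0045],np.radians(76.2))
cv2.imwrite("pics/a6.png",np.hstack([cv2.resize(im[150:225,275:400,::-1],None,fx=3.2,fy=3.2,interpolation=2),cv2.resize(im[240:315,260:385,::-1],None,fx=3.2,fy=3.2,interpolation=2)]))
E
```

```text
t: 15.75
tool_pos: [0.4852, -0.2746, 0.1577]
tool_rot: [-3.135, -0.175, 0.003]
contact_force: [-0.0, 0.3, 0.8]
opening: 0.0258
grip_force: 0.0
t: 16.58
tool_pos: [0.4879, -0.2742, 0.0509]
tool_rot: [3.117, -0.377, 0.004]
contact_force: [0.4, -0.1, -0.0]
opening: 0.0254
grip_force: 0.0
turn [ 0.0011 -0.0025 -0.0002]
shift [-2.2 -0.2 46.4] pos [ 0.4878 -0.2741  0.0509] F [ 0.1 -0.5  0.2] open 0.0256 grip 0.0 t 16.63
```

View pics/a6.png

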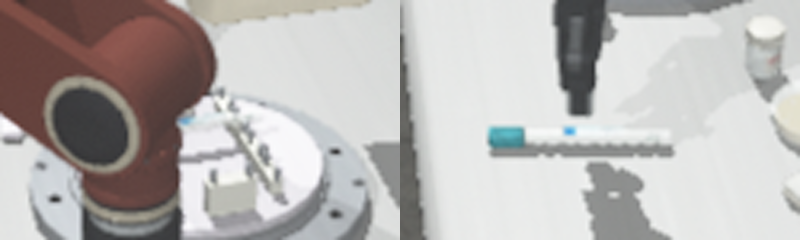

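The first tube looks seated (blue mark between crossbars); the gripper stands over the second tube's middle. Descend and grip the same way.

```bash
python3 -m crank '[[-2,0,15,0,0,0,-0.4],[0,0,12,0,0,0,-0.4],[0,0,10,0,0,0,-0.4],[0,0,6,0,0,0,-0.4],[0,0,3.4,0,0,0,-0.4],[0,0,0,0,0,0,-0.5],[0,0,0,0,0,0,-0.6],[0,0,0,0,0,0,-0.66],[0,0,0,0,0,0,-0.67],[0,0,0,0,0,0,-0.68]]';python3 -m crank '[[0,0,0,0,0,0,-0.69],[0,0,0,0,0,0,-0.69],[0,0,0,0,0,0,-0.7],[0,0,0,0,0,0,-0.7],[0,0,0,0,0,0,-0.7],[0,0,0,0,0,0,-0.71],[0,0,0,0,0,0,-0.71],[0,0,0,0,0,0,-0.71],[0,0,0,0,0,0,-0.71],[0,0,0,0,0,0,-0.71]]'
```

```text
t: 17.47
tool_pos: [0.4854, -0.2733, 0.0035]
tool_rot: [3.118, -0.378, 0.002]
contact_force: [-0.5, -0.5, -0.6]
opening: 0.0138
grip_force: 0.5
t: 18.3
tool_pos: [0.4854, -0.2733, 0.0035]
tool_rot: [3.118, -0.378, 0.001]
contact_force: [-0.9, -0.3, 5.8]
opening: 0.0124
grip_force: 11.8
```

```bash
python3 -m crank '[[0,0,-4,0,0,0,-0.71],[0,0,-8,0,0,0,-0.71],[0,0,-20,0,0,0,-0.71],[0,0,-30,0,0,0,-0.71],[0,0,-30,0,0,0,-0.71],[0,0,-30,0,0,0,-0.71],[0,0,-30,0,0,0,-0.71],[0,0,-8,0,0,0,-0.71],[0,0,0,0,0,0,-0.71],[0,0,0,0,0,0,-0.71]]';python3 -m crank '[[0,0,0,0,0,-0.088,-0.71],[0,0,0,0,0,-0.088,-0.71],[0,0,0,0,0,-0.088,-0.71],[0,0,0,0,0,-0.088,-0.71],[0,0,0,0,0,0,-0.71],[0,0,0,0,0,0,-0.71],[0,0,0,0,0,0,-0.71],[0,0,0,0,0,0,-0.71],[0,0,0,0,0,0,-0.71],[0,0,0,0,0,0,-0.71]]';python3 - <<'E'
from h import *
im=get_image("side")
C=np.array([.612,.0662]);a=np.radians(6.3)
X=C-.0225*np.array([-np.sin(a),np.cos(a)])
go([*X,.16],np.pi/2+a)
h=cv2.cvtColor(im,cv2.COLOR_RGB2HSV); m=cv2.inRange(h,(80,90,60),(105,255,255)); n,l,s,c=cv2.connectedComponentsWithStats(m)
for i in range(1,n):
    if s[i][4]>4: 
        w=onz("side",*c[i],.169); print(s[i],c[i].round(1),w.round(4),np.linalg.norm((w-st()[0]["tool_pos"])[:2]))
E
```

```text
t: 19.13
tool_pos: [0.4846, -0.2728, 0.1623]
tool_rot: [-3.118, 0.378, 0.001]
contact_force: [-0.5, 0.7, -0.5]
opening: 0.0127
grip_force: 10.1
t: 19.97
tool_pos: [0.4849, -0.273, 0.1628]
tool_rot: [-3.137, -0.173, 0.0]
contact_force: [0.6, -0.6, -0.1]
opening: 0.0127
grip_force: 10.1
turn [ 0.     -0.      0.0004]
shift [ 163.6 -300.7    2.9] pos [ 0.485  -0.273   0.1629] F [ 0.2 -0.6  0.4] open 0.0126 grip 10.1 t 20.02
[286 236  12   7  67] [291.3 238.9] [ 0.4256 -0.281   0.169 ] 0.05986490345089058
```

Tube held at its centre (cap 60 mm away). Move to the other inner groove.

```bash
python3 -m crank '[[16.4,-30.1,0,0,0,0,-0.71],[16.4,-30.1,0,0,0,0,-0.71],[16.4,-30.1,0,0,0,0,-0.71],[16.4,-30.1,0,0,0,0,-0.71],[16.4,-30.1,0,0,0,0,-0.71],[16.4,-30.1,0,0,0,0,-0.71],[16.4,-30.1,0,0,0,0,-0.71],[16.4,-30.1,0,0,0,0,-0.71],[16.4,-30,0,0,0,0,-0.71],[16,-29.9,0,0,0,0,-0.71]]';python3 -m crank '[[0,0,20,0,0,0,-0.71],[0,0,20,0,0,0,-0.71],[0,0,20,0,0,0,-0.71],[0,0,15,0,0,0,-0.71],[0,0,5,0,0,0,-0.71],[0,0,0,0,0,0,-0.71],[0,0,0,0,0,0,-0.71],[0,0,0,0,0,0,-0.71],[0,0,0,0,0,0,-0.71],[0,0,0,0,0,0,-0.71]]';python3 - <<'E'
from h import *
C=np.array([.612,.0662]);a=np.radians(6.3)
X=C-.0225*np.array([-np.sin(a),np.cos(a)])
go([*X,.0635],np.pi/2+a)
E
```

```text
t: 20.85
tool_pos: [0.6148, 0.0457, 0.1632]
tool_rot: [3.137, 0.174, 0.001]
contact_force: [0.6, -0.8, 0.1]
opening: 0.0128
grip_force: 10.1
t: 21.68
tool_pos: [0.6152, 0.0438, 0.0844]
tool_rot: [3.137, 0.174, 0.004]
contact_force: [-0.5, -0.6, -0.1]
opening: 0.0127
grip_force: 10.1
turn [ 0.0004 -0.0023  0.0007]
shift [-0.8 -0.1 20.9] pos [0.6152 0.0438 0.0844] F [-0.5 -0.6 -0.1] open 0.0127 grip 10.1 t 21.68
```

```bash
python3 -m crank '[[-1,0,3,0,0,0,-0.71],[0,0,3,0,0,0,-0.71],[0,0,2,0,0,0,-0.71],[0,0,0,0,0,0,-0.71],[0,0,2,0,0,0,-0.71],[0,0,2,0,0,0,-0.71],[0,0,0,0,0,0,-0.71],[0,0,0,0,0,0,-0.71],[0,0,0,0,0,0,-0.71],[0,0,0,0,0,0,-0.71]]';python3 -m crank '[[0,0,2,0,0,0,-0.71],[0,0,2,0,0,0,-0.71],[0,0,1.5,0,0,0,-0.71],[0,0,1,0,0,0,-0.71],[0,0,0.5,0,0,0,-0.71],[0,0,0,0,0,0,-0.71],[0,0,0,0,0,0,-0.71],[0,0,0,0,0,0,-0.71],[0,0,0,0,0,0,-0.71],[0,0,0,0,0,0,-0.71]]'
```

```text
t: 22.52
tool_pos: [0.6134, 0.0438, 0.071]
tool_rot: [3.137, 0.174, 0.0]
contact_force: [0.4, 0.5, 0.7]
opening: 0.0126
grip_force: 10.1
t: 23.35
tool_pos: [0.6133, 0.0438, 0.064]
tool_rot: [3.137, 0.174, 0.0]
contact_force: [0.2, 0.0, -0.3]
opening: 0.0127
grip_force: 10.2
```

Release, rise, then go up and aside to look.

```bash
python3 -m crank '[[0,0,0.5,0,0,0,-0.71],[0,0,0,0,0,0,-0.71],[0,0,0,0,0,0,-0.69],[0,0,0,0,0,0,-0.67],[0,0,0,0,0,0,-0.64],[0,0,0,0,0,0,-0.6],[0,0,0,0,0,0,-0.55],[0,0,0,0,0,0,-0.5],[0,0,0,0,0,0,-0.45],[0,0,0,0,0,0,-0.45]]';python3 -m crank '[[0,0,-5,0,0,0,-0.45],[0,0,-10,0,0,0,-0.45],[0,0,-20,0,0,0,-0.45],[0,0,-20,0,0,0,-0.45],[0,0,-20,0,0,0,-0.45],[0,0,-20,0,0,0,-0.45],[0,0,0,0,0,0,-0.45],[0,0,0,0,0,0,-0.45],[0,0,0,0,0,0,-0.45],[0,0,0,0,0,0,-0.45]]';python3 - <<'E'
from h import *
go([.44,.3034,.16],0)
E
```

```text
t: 24.18
tool_pos: [0.6133, 0.0438, 0.0634]
tool_rot: [-3.137, -0.174, 0.0]
contact_force: [0.5, -0.2, -0.4]
opening: 0.0234
grip_force: 0.0
t: 25.02
tool_pos: [0.6123, 0.0439, 0.1568]
tool_rot: [-3.137, -0.174, 0.004]
contact_force: [0.6, 0.1, -0.5]
opening: 0.0236
grip_force: 0.0
turn [-0.0022  0.0018 -1.46  ]
shift [-142.6 -277.    -2.7] pos [0.6123 0.0439 0.1568] F [ 0.6  0.1 -0.5] open 0.0236 grip 0.0 t 25.02
```

```bash
python3 -m crank '[[-20,0,0,0,0,0,-0.3],[-20,0,0,0,0,0,-0.3],[-20,0,0,0,0,-0.12,-0.3],[-20,0,0,0,0,-0.12,-0.3],[-20,0,0,0,0,-0.12,-0.3],[-20,0,0,0,0,-0.12,-0.3],[-20,0,0,0,0,-0.12,-0.3],[-20,0,0,0,0,-0.12,-0.3],[-20,0,0,0,0,-0.12,-0.3],[0,0,0,0,0,-0.12,-0.3]]';python3 -m crank '[[0,0,0,0,0,-0.12,-0.3],[0,0,0,0,0,-0.12,-0.3],[0,0,0,0,0,-0.12,-0.3],[0,0,0,0,0,-0.12,-0.3],[0,0,0,0,0,0,-0.3],[0,0,0,0,0,0,-0.3],[0,0,0,0,0,0,-0.3],[0,0,0,0,0,0,-0.3],[0,0,0,0,0,0,-0.3],[0,0,0,0,0,0,-0.3]]'; python3 - <<'E'
from h import *
b=get_image("side")
im=get_image("top"); g=cv2.cvtColor(im,cv2.COLOR_RGB2GRAY)
m=np.zeros_like(g); m[225:262,170:262]=(g[225:262,170:262]<70); M=cv2.moments(m,True); print(M["m00"]);X=onz("top",M["m10"]/M["m00"],M["m01"]/M["m00"],.036);print(X,cv2.minAreaRect(np.argwhere(m)[:,::-1].astype(np.float32)))
go([*X[:2],.16],0)
cv2.imwrite("pics/b1.png",np.hstack([cv2.resize(im[155:265,180:345,::-1],None,fx=2.7,fy=2.7,interpolation=2),cv2.resize(b[150:260,270:400,::-1],None,fx=2.7,fy=2.7,interpolation=2)]))
E
```

```text
t: 25.85
tool_pos: [0.4497, -0.0236, 0.1565]
tool_rot: [-2.697, -1.607, 0.005]
contact_force: [0.6, -0.3, 2.0]
opening: 0.0297
grip_force: 0.0
t: 26.68
tool_pos: [0.4523, -0.0223, 0.1583]
tool_rot: [-2.244, -2.198, 0.0]
contact_force: [0.1, -0.7, -0.5]
opening: 0.0299
grip_force: 0.0
90.0
[0.44190811 0.29908327 0.036     ] ((234.83526611328125, 237.26673889160156), (8.941079139709473, 57.186790466308594), 73.20162963867188)
turn [ 0.0001  0.     -0.0204]
shift [321.1 -17.   -1.6] pos [ 0.4524 -0.0223  0.1584] F [ 0.  -0.2 -0.1] open 0.0298 grip 0.0 t 26.78
```

View pics/b1.png

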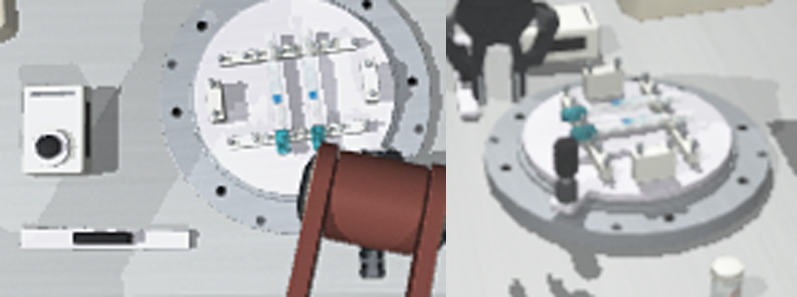

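Both tubes lie in the inner grooves, level; the bar hasn't moved (rib at about (102,238) in the composite).

```bash
python3 -c "
from h import *
go([.4405,.3028,.1],np.radians(-1))"; python3 -m crank '[[36,-1.6,0,0,0,0,-0.3],[36,-1.6,0,0,0,0,-0.3],[36,-1.6,0,0,0,0,-0.3],[36,-1.6,0,0,0,0,-0.3],[36,-1.6,0,0,0,0,-0.3],[36,-1.6,0,0,0,0,-0.3],[36,-1.6,0,0,0,0,-0.3],[36,-1.6,0,0,0,0,-0.3],[36,-1.6,0,0,0,0,-0.3],[0,0,0,0,0,0,-0.3]]';python3 -c "
from h import *
go([.4405,.3028,.1],np.radians(-1))"
```

```text
turn [ 0.0001  0.     -0.003 ]
shift [324.8 -18.5  58.4] pos [ 0.4524 -0.0223  0.1584] F [ 0.  -0.2 -0.1] open 0.0298 grip 0.0 t 26.78
t: 27.62
tool_pos: [0.4438, 0.3069, 0.1587]
tool_rot: [-2.237, -2.203, -0.003]
contact_force: [-0.3, 0.2, -1.2]
opening: 0.0301
grip_force: 0.0
turn [ 0.0002 -0.0026  0.0023]
shift [-4.3 -3.2 58.7] pos [0.4438 0.3069 0.1587] F [-0.3  0.2 -1.2] open 0.0301 grip 0.0 t 27.62
```

```bash
python3 -m crank '[[0,-3,30,0,0,0,-0.3],[0,0,30,0,0,0,-0.3],[0,0,30,0,0,0,-0.3],[0,0,20,0,0,0,-0.3],[0,0,0,0,0,0,-0.3],[0,0,0,0,0,0,-0.3],[0,0,0,0,0,0,-0.3],[0,0,0,0,0,0,-0.3],[0,0,0,0,0,0,-0.3],[0,0,0,0,0,0,-0.3]]' 40;python3 - <<'E'
from h import *
b=get_image("side"); im=get_image("top")
go([.4405,.3028,.015],np.radians(-1))
cv2.imwrite("pics/b2.png",np.hstack([cv2.resize(im[215:265,180:262,::-1],(400,250),interpolation=2),cv2.resize(b[140:215,250:330,::-1],(320,300),interpolation=2)[:250]]))
E
```

```text
t: 28.45
tool_pos: [0.4425, 0.3024, 0.0501]
tool_rot: [2.243, 2.198, 0.004]
contact_force: [-0.3, 0.3, -0.1]
opening: 0.03
grip_force: 0.0
turn [ 0.0014 -0.0008 -0.0025]
shift [ 0.5 -1.5 34.4] pos [0.442  0.3023 0.0494] F [-0.4  0.2 -0. ] open 0.0297 grip 0.0 t 28.55
```

View pics/b2.png

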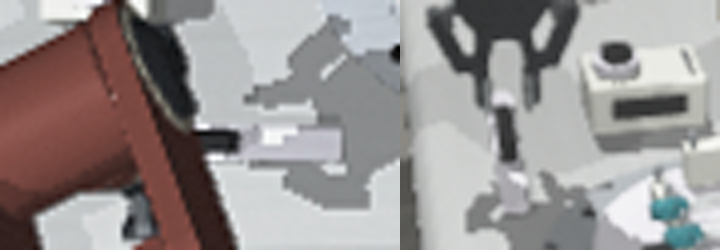

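Rib lies between the fingers. Descend and grip.

```bash
python3 -m crank '[[0,0,12,0,0,0,-0.3],[0,0,10,0,0,0,-0.3],[0,0,7,0,0,0,-0.3],[0,0,4,0,0,0,-0.3],[0,0,0,0,0,0,-0.5],[0,0,0,0,0,0,-0.6],[0,0,0,0,0,0,-0.8],[0,0,0,0,0,0,-0.9],[0,0,0,0,0,0,-1],[0,0,0,0,0,0,-1]]' 40;python3 -m crank '[[0,0,-3,0,0,0,-1],[0,0,-6,0,0,0,-1],[0,0,-12,0,0,0,-1],[0,0,-20,0,0,0,-1],[0,0,-20,0,0,0,-1],[0,0,-20,0,0,0,-1],[0,0,-20,0,0,0,-1],[0,0,-20,0,0,0,-1],[0,0,-20,0,0,0,-1],[0,0,0,0,0,0,-1]]'
python3 - <<'E'
from h import *
im=get_image("side")
cv2.imwrite("pics/b3.png",cv2.resize(im[100:235,230:380,::-1],None,fx=4,fy=4,interpolation=2))
go([.612,.0662,.155],np.radians(6.3))
E
```

```text
t: 29.38
tool_pos: [0.4415, 0.302, 0.0156]
tool_rot: [2.243, 2.199, 0.0]
contact_force: [-0.2, 0.4, -1.5]
opening: 0.0149
grip_force: 41.9
t: 30.22
tool_pos: [0.4443, 0.3035, 0.163]
tool_rot: [2.241, 2.197, 0.016]
contact_force: [1.5, 0.7, -0.4]
opening: 0.0148
grip_force: 42.0
turn [ 0.0067 -0.003  -0.1299]
shift [-233.3  173.3    5.7] pos [0.4433 0.3029 0.1604] F [ 0.3 -0.5 -1.2] open 0.015 grip 42.0 t 30.27
```

View pics/b3.png

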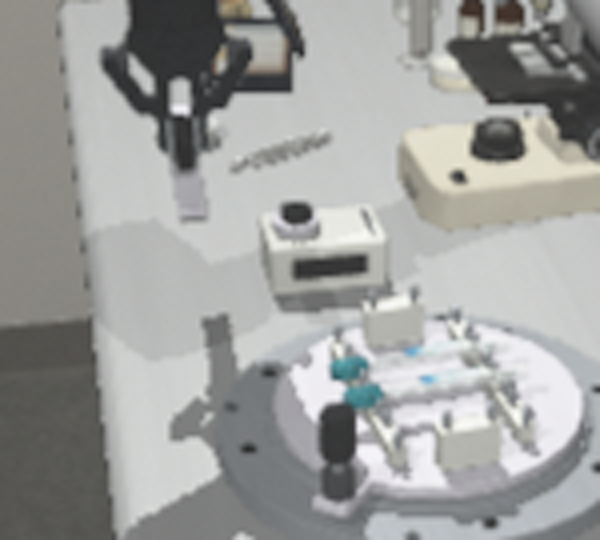

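```bash
python3 -m crank '[[0,0,0,0.0035,0,-0.065,-1],[0,0,0,0.0035,0,-0.065,-1],[-19,20.5,0,0,0,0,-1],[-19,20.5,0,0,0,0,-1],[-19,20.5,0,0,0,0,-1],[-19,20.5,0,0,0,0,-1],[-19,20.5,0,0,0,0,-1],[-19,20.5,0,0,0,0,-1],[-19,20.5,0,0,0,0,-1],[0,0,0,0,0,0,-1]]';python3 - <<'E'
from h import *
print("end",onz("side",278,154,.149))
go([.612,.0662,.125],np.radians(6.3))
E
```

```text
t: 31.1
tool_pos: [0.6011, 0.1822, 0.1537]
tool_rot: [-2.098, -2.333, 0.01]
contact_force: [-0.6, 0.4, -1.9]
opening: 0.0154
grip_force: 41.9
end [0.44187872 0.21027851 0.149     ]
turn [-0.0072  0.0014 -0.0038]
shift [-116.4   -1.3   28.9] pos [0.6011 0.1822 0.1537] F [-0.6  0.4 -1.9] open 0.0154 grip 41.9 t 31.1
```

```bash
python3 -m crank '[[-19,0,0,-0.003,0,0,-1],[-19,0,0,0,0,0,-1],[-19,0,0,0,0,0,-1],[-19,0,0,0,0,0,-1],[-19,0,0,0,0,0,-1],[-15,0,0,0,0,0,-1],[-5,0,10,0,0,0,-1],[0,0,10,0,0,0,-1],[0,0,8,0,0,0,-1],[0,0,0,0,0,0,-1]]';python3 - <<'E'
from h import *
b=get_image("side");im=get_image("top")
go([.612,.0662,.094],np.radians(6.3))
cv2.imwrite("pics/b4.png",np.hstack([cv2.resize(im[155:230,240:340,::-1],(400,300),interpolation=2),cv2.resize(b[150:225,280:380,::-1],(400,300),interpolation=2)]))
E
```

```text
t: 31.93
tool_pos: [0.6088, 0.0721, 0.1233]
tool_rot: [-2.09, -2.335, 0.01]
contact_force: [-0.8, 0.6, -2.3]
opening: 0.0153
grip_force: 41.9
turn [-0.0064 -0.001   0.0012]
shift [-6.2  1.3 31.8] pos [0.6102 0.0722 0.1258] F [-0.2  0.1 -1.4] open 0.0152 grip 41.9 t 32.03
```

View pics/b4.png

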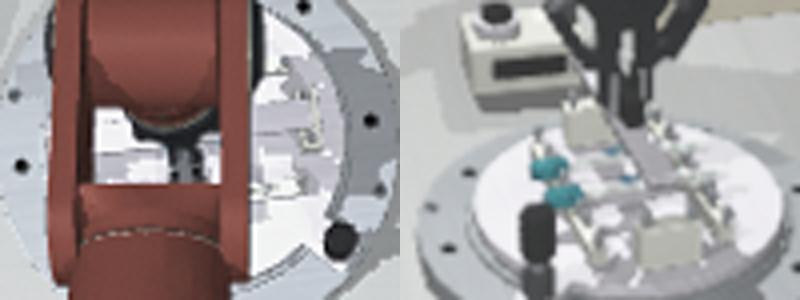

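```bash
python3 -m crank '[[-6,1,5,-0.006,0,0,-1],[0,0,5,0,0,0,-1],[0,0,5,0,0,0,-1],[0,0,0,0,0,0,-1],[0,0,0,0,0,0,-1],[0,0,0,0,0,0,-1],[0,0,0,0,0,0,-1],[0,0,0,0,0,0,-1],[0,0,0,0,0,0,-1],[0,0,0,0,0,0,-1]]';python3 - <<'E'
from h import *
go([.612,.0662,.094],np.radians(6.3))
E
```

```text
t: 32.87
tool_pos: [0.613, 0.0654, 0.1125]
tool_rot: [2.095, 2.339, 0.003]
contact_force: [-0.0, -0.7, -1.1]
opening: 0.0149
grip_force: 41.9
turn [ 0.0024 -0.0004  0.0001]
shift [ 0.9 -0.9 18.5] pos [0.613  0.0654 0.1125] F [-0.  -0.7 -1.1] open 0.0149 grip 41.9 t 32.87
```

```bash
python3 -m crank '[[0,-0.8,2,0.002,0,0,-1],[0,0,2,0,0,0,-1],[0,0,2,0,0,0,-1],[0,0,2,0,0,0,-1],[0,0,0,0,0,0,-1],[0,0,0,0,0,0,-1],[0,0,0,0,0,0,-1],[0,0,0,0,0,0,-1],[0,0,0,0,0,0,-1],[0,0,0,0,0,0,-1]]';python3 -m crank '[[0,0,1,0,0,0,-1],[0,0,1,0,0,0,-1],[0,0,1,0,0,0,-1],[0,0,1,0,0,0,-1],[0,0,0,0,0,0,-1],[0,0,0,0,0,0,-1],[0,0,0,0,0,0,-1],[0,0,0,0,0,0,-1],[0,0,0,0,0,0,-1],[0,0,0,0,0,0,-1]]'
```

```text
t: 33.7
tool_pos: [0.6121, 0.0653, 0.1044]
tool_rot: [-2.096, -2.34, -0.001]
contact_force: [0.4, 0.1, -2.3]
opening: 0.0148
grip_force: 41.9
t: 34.53
tool_pos: [0.6121, 0.0653, 0.1004]
tool_rot: [-2.096, -2.34, -0.001]
contact_force: [-0.1, 1.1, -1.5]
opening: 0.0151
grip_force: 41.9
```

```bash
python3 -m crank '[[0,0,1,0,0,0,-1],[0,0,1,0,0,0,-1],[0,0,1,0,0,0,-1],[0,0,1,0,0,0,-1],[0,0,1,0,0,0,-1],[0,0,0.6,0,0,0,-1],[0,0,0,0,0,0,-1],[0,0,0,0,0,0,-1],[0,0,0,0,0,0,-1],[0,0,0,0,0,0,-1]]'
```

```text
t: 35.37
tool_pos: [0.6121, 0.0653, 0.0948]
tool_rot: [-2.096, -2.34, -0.001]
contact_force: [0.0, -0.2, -1.4]
opening: 0.0152
grip_force: 41.9
```

```bash
python3 -m crank '[[0,0,0.5,0,0,0,-1],[0,0,0,0,0,0,-1],[0,0,0,0,0,0,-0.8],[0,0,0,0,0,0,-0.6],[0,0,0,0,0,0,-0.5],[0,0,0,0,0,0,-0.4],[0,0,0,0,0,0,-0.3],[0,0,0,0,0,0,-0.3],[0,0,0,0,0,0,-0.3],[0,0,0,0,0,0,-0.3]]';python3 -m crank '[[0,0,-3,0,0,0,-0.3],[0,0,-6,0,0,0,-0.3],[0,0,-12,0,0,0,-0.3],[0,0,-20,0,0,0,-0.3],[0,0,-20,0,0,0,-0.3],[0,0,-20,0,0,0,-0.3],[0,0,0,0,0,0,-0.3],[0,0,0,0,0,0,-0.3],[0,0,0,0,0,0,-0.3],[0,0,0,0,0,0,-0.3]]'
python3 - <<'E'
from h import *
go([.5179,-.0491,.16],np.radians(51))
E
```

```text
t: 36.2
tool_pos: [0.6121, 0.0653, 0.0943]
tool_rot: [-2.096, -2.34, -0.001]
contact_force: [-0.7, 0.6, -1.1]
opening: 0.0297
grip_force: 0.0
t: 37.03
tool_pos: [0.6111, 0.0653, 0.1737]
tool_rot: [-2.094, -2.339, 0.002]
contact_force: [-0.1, 0.1, -0.7]
opening: 0.0295
grip_force: 0.0
turn [-0.002  -0.0017 -0.7801]
shift [-103.5 -105.2   13.9] pos [0.6111 0.0653 0.1737] F [-0.1  0.1 -0.7] open 0.0295 grip 0.0 t 37.03
```

```bash
python3 -m crank '[[-20.7,-21,0,0,0,0,-0.3],[-20.7,-21,0,0,0,0,-0.3],[-20.7,-21,0,0,0,0,-0.3],[-20.7,-21,0,0,0,0,0.1],[-20.7,-21,0,0,0,0,0.18],[0,0,0,0,0,-0.12,0.18],[0,0,0,0,0,-0.12,0.18],[0,0,0,0,0,-0.12,0.18],[0,0,0,0,0,-0.12,0.18],[0,0,0,0,0,-0.12,0.18]]';python3 -m crank '[[0,0,0,0,0,-0.12,0.18],[0,0,0,0,0,-0.06,0.18],[0,0,0,0,0,0,0.18],[0,0,0,0,0,0,0.18],[0,0,0,0,0,0,0.18],[0,0,0,0,0,0,0.18],[0,0,0,0,0,0,0.18],[0,0,0,0,0,0,0.18],[0,0,0,0,0,0,0.18],[0,0,0,0,0,0,0.18]]'
python3 - <<'E'
from h import *
b=get_image("side")
go([.5179,-.0491,.12],np.radians(51)); print(st()[0]["q"].round(2))
cv2.imwrite("pics/c1.png",cv2.resize(b[130:260,270:400,::-1],None,fx=4.5,fy=4.5,interpolation=2))
E
```

```text
t: 37.87
tool_pos: [0.5181, -0.0491, 0.1735]
tool_rot: [-1.301, -2.856, 0.0]
contact_force: [-0.8, 0.7, -0.7]
opening: 0.0502
grip_force: 0.0
t: 38.7
tool_pos: [0.5191, -0.0491, 0.1752]
tool_rot: [-1.049, -2.961, -0.001]
contact_force: [-0.2, -0.2, -0.2]
opening: 0.0507
grip_force: 0.0
turn [ 0.0004 -0.0002 -0.0002]
shift [ 0.9 -0.7 55.2] pos [ 0.519  -0.0491  0.1752] F [-0.8  0.1 -0.4] open 0.0506 grip 0.0 t 38.75
[-0.24 -0.16  1.91  0.    1.39 -1.13]
```

View pics/c1.png

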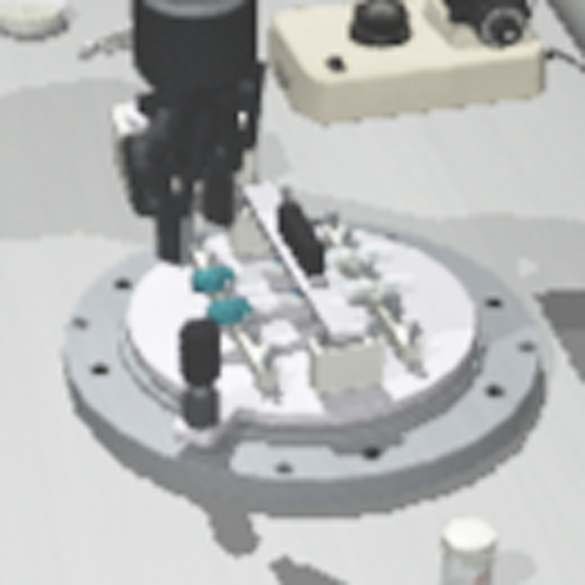

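The bar lies across both seats and the knob stands at about (200,350) under the gripper. The viewing allowance is used up, so from here I rely on numbers.

```bash
python3 -m crank '[[0,-0.5,20,0,0,0,0.18],[0,0,20,0,0,0,0.18],[0,0,10,0,0,0,0.18],[0,0,10,0,0,0,0.18],[0,0,10,0,0,0,0.18],[0,0,10,0,0,0,0.18],[0,0,8,0,0,0,0.18],[0,0,5,0,0,0,0.18],[0,0,0,0,0,0,0.18],[0,0,0,0,0,0,0.18]]';python3 -m crank '[[0,0,0,0,0,0,0],[0,0,0,0,0,0,-0.15],[0,0,0,0,0,0,-0.25],[0,0,0,0,0,0,-0.3],[0,0,0,0,0,0,-0.35],[0,0,0,0,0,0,-0.4],[0,0,0,0,0,0,-0.5],[0,0,0,0,0,0,-0.5],[0,0,0,0,0,0,-0.5],[0,0,0,0,0,0,-0.5]]' 60
```

```text
t: 39.58
tool_pos: [0.5187, -0.0495, 0.0821]
tool_rot: [-1.049, -2.961, -0.001]
contact_force: [-0.9, -0.2, -0.1]
opening: 0.0501
grip_force: 0.0
t: 40.42
tool_pos: [0.5194, -0.0492, 0.0829]
tool_rot: [1.048, 2.96, 0.002]
contact_force: [1.2, 4.2, 6.1]
opening: 0.0266
grip_force: 58.8
```

```bash
python3 -m crank '[[0,0,-2,0,0,0,-0.5],[0,0,-2,0,0,0,-0.5],[0,0,-2,0,0,0,-0.5],[0,0,-2,0,0,0,-0.5],[0,0,-2,0,0,0,-0.5],[0,0,-2,0,0,0,-0.5],[0,0,-1,0,0,0,-0.5],[0,0,0,0,0,0,-0.5],[0,0,0,0,0,0,-0.5],[0,0,0,0,0,0,-0.5]]'
```

```text
t: 41.25
tool_pos: [0.5184, -0.0486, 0.0929]
tool_rot: [-1.05, -2.96, -0.004]
contact_force: [7.6, 5.1, -8.0]
opening: 0.027
grip_force: 59.4
```

```bash
python3 -m crank '[[0,0,-1.5,0,0,0,-0.5],[0,0,-1.5,0,0,0,-0.5],[0,0,0,0,0,0,-0.5],[0,0,0,0,0,0,-0.5],[0,0,0,0,0,0,-0.5],[0,0,0,0,0,0,-0.5],[0,0,0,0,0,0,-0.5],[0,0,0,0,0,0,-0.5],[0,0,0,0,0,0,-0.5],[0,0,0,0,0,0,-0.5]]'
```

```text
t: 42.08
tool_pos: [0.5183, -0.0485, 0.0957]
tool_rot: [-1.05, -2.96, -0.004]
contact_force: [6.7, 5.4, -8.0]
opening: 0.0265
grip_force: 59.4
```

```bash
python3 -m crank '[[5.8,0.12,0,0,0,0.0393,-0.5],[5.8,0.12,0,0,0,0.0393,-0.5],[5.8,0.12,0,0,0,0.0393,-0.5],[5.8,0.12,0,0,0,0.0393,-0.5],[5.8,0.12,0,0,0,0.0393,-0.5],[5.8,0.12,0,0,0,0.0393,-0.5],[5.8,0.12,0,0,0,0.0393,-0.5],[5.8,0.12,0,0,0,0.0393,-0.5],[5.8,0.12,0,0,0,0.0393,-0.5],[5.8,0.12,0,0,0,0.0393,-0.5]]'; python3 -m crank '[[0,0,0,0,0,0,-0.5],[0,0,0,0,0,0,-0.5],[0,0,0,0,0,0,-0.5],[0,0,0,0,0,0,-0.5],[0,0,0,0,0,0,-0.5],[0,0,0,0,0,0,-0.5],[0,0,0,0,0,0,-0.5],[0,0,0,0,0,0,-0.5],[0,0,0,0,0,0,-0.5],[0,0,0,0,0,0,-0.5]]'
```

```text
t: 42.92
tool_pos: [0.4814, -0.0045, 0.0959]
tool_rot: [-1.609, -2.698, -0.002]
contact_force: [7.1, 4.2, -9.1]
opening: 0.0266
grip_force: 59.5
t: 43.75
tool_pos: [0.4813, -0.0044, 0.0958]
tool_rot: [-1.607, -2.698, -0.003]
contact_force: [6.3, 5.3, -8.2]
opening: 0.0267
grip_force: 59.5
```

```bash
python3 -m crank '[[5.8,0.12,0,0,0,0.0393,-0.5],[5.8,0.12,0,0,0,0.0393,-0.5],[5.8,0.12,0,0,0,0.0393,-0.5],[5.8,0.12,0,0,0,0.0393,-0.5],[5.8,0.12,0,0,0,0.0393,-0.5],[5.8,0.12,0,0,0,0.0393,-0.5],[5.8,0.12,0,0,0,0.0393,-0.5],[5.8,0.12,0,0,0,0.0393,-0.5],[5.8,0.12,0,0,0,0.0393,-0.5],[5.8,0.12,0,0,0,0.0393,-0.5]]'; python3 -m crank '[[0,0,0,0,0,0,-0.5],[0,0,0,0,0,0,-0.5],[0,0,0,0,0,0,-0.5],[0,0,0,0,0,0,-0.5],[0,0,0,0,0,0,-0.5],[0,0,0,0,0,0,-0.5],[0,0,0,0,0,0,-0.5],[0,0,0,0,0,0,-0.5],[0,0,0,0,0,0,-0.5],[0,0,0,0,0,0,-0.5]]'
python3 - <<'E'
from h import *
from scipy.optimize import least_squares
p=st()[0]["tool_pos"][:2]
P=np.array([[.5183,-.0485],[.4813,-.0044],p])
s=least_squares(lambda c:np.hypot(*(P-c).T)-.15,[.613,.067]);c=s.x;print(c,s.fun)
a=np.degrees([np.arctan2(*(q-c)[::-1]) for q in P]);print(a)
th=np.radians(a[0]-45); T=c+.15*np.array([np.cos(th),np.sin(th)]);go([*T,.0959],th)
E
```

```text
t: 44.58
tool_pos: [0.4637, 0.05, 0.0956]
tool_rot: [-2.103, -2.332, 0.002]
contact_force: [4.5, 2.2, -7.6]
opening: 0.0264
grip_force: 59.6
t: 45.42
tool_pos: [0.4637, 0.0502, 0.0955]
tool_rot: [-2.101, -2.333, 0.001]
contact_force: [4.8, 4.2, -8.4]
opening: 0.0265
grip_force: 59.6
[0.61260568 0.06813938] [-5.64374415e-06  1.04807480e-05 -5.66632637e-06]
[-128.95635512 -151.08169374 -173.11443293]
turn [-0.0018 -0.0011 -0.0007]
shift [ 2.2 -0.  -0.4] pos [0.4637 0.0502 0.0955] F [ 4.8  4.2 -8.4] open 0.0265 grip 59.6 t 45.42
```

```bash
python3 -m crank '[[1,0,0,0,0,0.0075,-0.5],[1.2,0,0,0,0,0.0075,-0.5],[0,0,0,0,0,0,-0.5],[0,0,2,0,0,0,-0.5],[0,0,2,0,0,0,-0.5],[0,0,2,0,0,0,-0.5],[0,0,0,0,0,0,-0.5],[0,0,0,0,0,0,-0.5],[0,0,0,0,0,0,-0.5],[0,0,0,0,0,0,-0.5]]';python3 -m crank '[[0,0,1,0,0,0,-0.5],[0,0,1,0,0,0,-0.5],[0,0,1,0,0,0,-0.5],[0,0,1,0,0,0,-0.5],[0,0,0,0,0,0,-0.5],[0,0,0,0,0,0,-0.5],[0,0,0,0,0,0,-0.5],[0,0,0,0,0,0,-0.5],[0,0,0,0,0,0,-0.5],[0,0,0,0,0,0,-0.5]]'
```

```text
t: 46.25
tool_pos: [0.4637, 0.0522, 0.0916]
tool_rot: [-2.119, -2.317, 0.002]
contact_force: [-0.0, 3.8, -6.9]
opening: 0.0265
grip_force: 59.7
t: 47.08
tool_pos: [0.4638, 0.0522, 0.0878]
tool_rot: [-2.119, -2.317, 0.002]
contact_force: [-4.4, 2.7, -5.6]
opening: 0.0265
grip_force: 59.9
```

Spring force follows the lift at 5 mm, so the pin is entering the hole. Lower home and release.

```bash
python3 -m crank '[[0,0,1,0,0,0,-0.5],[0,0,1,0,0,0,-0.5],[0,0,1,0,0,0,-0.5],[0,0,1,0,0,0,-0.5],[0,0,0.5,0,0,0,-0.5],[0,0,0,0,0,0,-0.5],[0,0,0,0,0,0,-0.5],[0,0,0,0,0,0,-0.5],[0,0,0,0,0,0,-0.5],[0,0,0,0,0,0,-0.5]]';python3 -m crank '[[0,0,0,0,0,0,-0.4],[0,0,0,0,0,0,-0.3],[0,0,0,0,0,0,-0.2],[0,0,0,0,0,0,-0.1],[0,0,0,0,0,0,0],[0,0,0,0,0,0,0.1],[0,0,0,0,0,0,0.18],[0,0,0,0,0,0,0.18],[0,0,0,0,0,0,0.18],[0,0,0,0,0,0,0.18]]'
```

```text
t: 47.92
tool_pos: [0.4638, 0.0522, 0.0835]
tool_rot: [-2.119, -2.317, 0.002]
contact_force: [-5.2, 3.1, -5.2]
opening: 0.0266
grip_force: 60.0
t: 48.75
tool_pos: [0.4648, 0.0521, 0.0837]
tool_rot: [-2.12, -2.318, -0.001]
contact_force: [0.0, -0.5, -0.2]
opening: 0.0501
grip_force: 0.0
```

```bash
python3 -m crank '[[0,0,-15,0,0,0,0.18],[0,0,-20,0,0,0,0.18],[0,0,-20,0,0,0,0.18],[0,0,-20,0,0,0,0.18],[0,0,-10,0,0,0,0.1],[0,0,0,0,0,0,-0.2],[0,0,0,0,0,0,-0.5],[0,0,0,0,0,0,-0.7],[0,0,0,0,0,0,-1],[0,0,0,0,0,0,-1]]' 20;python3 - <<'E'
from h import *
go([.5496,.3612,.12],None)
E
```

```text
t: 49.58
tool_pos: [0.4638, 0.0521, 0.1671]
tool_rot: [-2.119, -2.316, 0.002]
contact_force: [0.7, -1.2, -0.6]
opening: -0.0002
grip_force: 0.0
shift [300.2 113.   47.1] pos [0.4638 0.0521 0.1671] F [ 0.7 -1.2 -0.6] open -0.0002 grip 0.0 t 49.58
```

```bash
python3 -m crank '[[33.3,12.5,0,0,0,0,-1],[33.3,12.5,0,0,0,0,-1],[33.3,12.5,0,0,0,0,-1],[33.3,12.5,0,0,0,0,-1],[33.3,12.5,0,0,0,0,-1],[33.3,12.5,0,0,0,0,-1],[33.3,12.5,0,0,0,0,-1],[33.3,12.5,0,0,0,0,-1],[33.3,12.5,0,0,0,0,-1],[0,0,0,0,0,0,-1]]';python3 -m crank '[[0,0,20,0,0,0,-1],[0,0,20,0,0,0,-1],[0,0,20,0,0,0,-1],[0,0,15,0,0,0,-1],[0,0,5,0,0,0,-1],[0,0,0,0,0,0,-1],[0,0,0,0,0,0,-1],[0,0,0,0,0,0,-1],[0,0,0,0,0,0,-1],[0,0,0,0,0,0,-1]]';python3 - <<'E'
from h import *
go([.5496,.3612,.072],None)
for n in("top","side"): cv2.imwrite(f"pics/k_{n}.png",get_image(n)[:,:,::-1])
# knob height: side view dark blob near predicted knob
c=np.array([.6126,.0681]);k=c+.15*np.array([np.cos(np.radians(-173.96)),np.sin(np.radians(-173.96))])
for n in("top","side"):
    g=cv2.cvtColor(get_image(n),cv2.COLOR_RGB2GRAY); u,v=proj(n,[*k,.098]).astype(int); m=(g[v-16:v+17,u-12:u+13]<70).astype(np.uint8)
    nn,l,s,ce=cv2.connectedComponentsWithStats(m)
    for z in(.098,.1065): print(n,z,proj(n,[*k,z+.02]).round(1),proj(n,[*k,z-.02]).round(1))
    for i in range(1,nn):
        if s[i][4]>15: print(s[i]+[u-12,v-16,0,0,0],ce[i]+[u-12,v-16])
E
```

```text
t: 50.42
tool_pos: [0.5501, 0.3655, 0.167]
tool_rot: [-2.114, -2.321, -0.001]
contact_force: [-0.5, -0.3, -0.3]
opening: 0.0001
grip_force: 0.0
t: 51.25
tool_pos: [0.5509, 0.361, 0.0904]
tool_rot: [2.12, 2.318, 0.004]
contact_force: [0.6, 0.9, 0.3]
opening: 0.0
grip_force: 0.0
shift [ 0.2 -1.4 18.4] pos [0.5509 0.361  0.0904] F [0.6 0.9 0.3] open 0.0 grip 0.0 t 51.25
top 0.098 [292.4 232.8] [292.9 233.4]
top 0.1065 [292.2 232.6] [292.8 233.3]
[289 229   9   8  53] [292.88679245 232.66037736]
side 0.098 [290.7 185.6] [291.2 196.7]
side 0.1065 [290.6 183.3] [291.1 194.3]
[287 186  11  13  92] [291.07608696 191.95652174]
```

Knob position and height match the home state. Press the button.

```bash
python3 -m crank '[[0,-1,5,0,0,0,-1],[0,0,5,0,0,0,-1],[0,0,4,0,0,0,-1],[0,0,2,0,0,0,-1],[0,0,2,0,0,0,-1],[0,0,2,0,0,0,-1],[0,0,2,0,0,0,-1],[0,0,2,0,0,0,-1],[0,0,0,0,0,0,-1],[0,0,0,0,0,0,-1]]';python3 -m crank '[[0,0,1,0,0,0,-1],[0,0,0,0,0,0,-1],[0,0,0,0,0,0,-1],[0,0,0,0,0,0,-1],[0,0,0,0,0,0,-1],[0,0,0,0,0,0,-1],[0,0,0,0,0,0,-1],[0,0,0,0,0,0,-1],[0,0,0,0,0,0,-1],[0,0,0,0,0,0,-1]]'
```

```text
t: 52.28
tool_pos: [0.5492, 0.3607, 0.0661]
tool_rot: [-2.12, -2.318, -0.0]
contact_force: [-3.9, -1.7, 6.5]
opening: -0.0001
grip_force: 3.6
t: 53.12
tool_pos: [0.5492, 0.3607, 0.066]
tool_rot: [-2.12, -2.318, -0.0]
contact_force: [-5.5, -2.8, 11.3]
opening: -0.0002
grip_force: 5.6
```

Button bottomed (11 N at 66 mm). Let go and return to the knob.

```bash
python3 -m crank '[[0,0,-5,0,0,0,-1],[0,0,-10,0,0,0,-1],[0,0,-20,0,0,0,-1],[0,0,-20,0,0,0,-1],[0,0,-20,0,0,0,-1],[0,0,-20,0,0,0,-1],[0,0,-5,0,0,0,-1],[0,0,0,0,0,0,-1],[0,0,0,0,0,0,-1],[0,0,0,0,0,0,-1]]';python3 -m crank '[[-33.3,-12.5,0,0,0,0,-1],[-33.3,-12.5,0,0,0,0,-1],[-33.3,-12.5,0,0,0,0,-1],[-33.3,-12.5,0,0,0,0,-1],[-33.3,-12.5,0,0,0,0,-1],[-33.3,-12.5,0,0,0,0,-0.5],[-33.3,-12.5,0,0,0,0,0],[-33.3,-12.5,0,0,0,0,0.18],[-33.3,-12.3,0,0,0,0,0.18],[0,0,0,0,0,0,0.18]]';python3 -m crank '[[0,0,0,0,0,0,0.18],[0,0,0,0,0,0,0.18],[0,0,0,0,0,0,0.18],[0,0,0,0,0,0,0.18],[0,0,0,0,0,0,0.18],[0,0,0,0,0,0,0.18],[0,0,0,0,0,0,0.18],[0,0,0,0,0,0,0.18],[0,0,0,0,0,0,0.18],[0,0,0,0,0,0,0.18]]';python3 - <<'E'
from h import *
go([.4638,.0522,.0821],np.radians(6.04))
E
```

```text
t: 53.95
tool_pos: [0.5483, 0.3601, 0.1618]
tool_rot: [-2.12, -2.317, 0.004]
contact_force: [-1.1, -0.4, -0.5]
opening: -0.0001
grip_force: 0.0
t: 54.78
tool_pos: [0.4618, 0.0478, 0.1617]
tool_rot: [-2.126, -2.311, 0.005]
contact_force: [-0.4, 0.2, -0.7]
opening: 0.0502
grip_force: 0.0
t: 55.62
tool_pos: [0.4639, 0.0521, 0.1637]
tool_rot: [-2.12, -2.318, -0.001]
contact_force: [0.6, 0.4, 0.4]
opening: 0.0501
grip_force: 0.0
turn [ 0.0001 -0.0005 -0.0163]
shift [ 0.1 -0.1 81.6] pos [0.4639 0.0521 0.1637] F [0.6 0.4 0.4] open 0.0501 grip 0.0 t 55.62
```

```bash
python3 -m crank '[[0,0,15,0,0,-0.016,0.18],[0,0,15,0,0,0,0.18],[0,0,15,0,0,0,0.18],[0,0,12,0,0,0,0.18],[0,0,10,0,0,0,0.18],[0,0,8,0,0,0,0.18],[0,0,6,0,0,0,0.18],[0,0,0,0,0,0,0.18],[0,0,0,0,0,0,0.18],[0,0,0,0,0,0,0.18]]';python3 -m crank '[[0,0,0,0,0,0,0],[0,0,0,0,0,0,-0.15],[0,0,0,0,0,0,-0.25],[0,0,0,0,0,0,-0.3],[0,0,0,0,0,0,-0.35],[0,0,0,0,0,0,-0.4],[0,0,0,0,0,0,-0.5],[0,0,0,0,0,0,-0.5],[0,0,0,0,0,0,-0.5],[0,0,0,0,0,0,-0.5]]' 60;python3 -m crank '[[0,0,-2,0,0,0,-0.5],[0,0,-2,0,0,0,-0.5],[0,0,-2,0,0,0,-0.5],[0,0,-2,0,0,0,-0.5],[0,0,-2,0,0,0,-0.5],[0,0,-2,0,0,0,-0.5],[0,0,-2,0,0,0,-0.5],[0,0,0,0,0,0,-0.5],[0,0,0,0,0,0,-0.5],[0,0,0,0,0,0,-0.5]]'
```

```text
t: 56.45
tool_pos: [0.4645, 0.0521, 0.0834]
tool_rot: [2.101, 2.334, 0.002]
contact_force: [-0.4, 0.7, -0.7]
opening: 0.0501
grip_force: 0.0
t: 57.28
tool_pos: [0.4638, 0.0521, 0.0831]
tool_rot: [-2.101, -2.335, 0.0]
contact_force: [-3.6, -0.5, 5.5]
opening: 0.027
grip_force: 58.6
t: 58.12
tool_pos: [0.4636, 0.0521, 0.0963]
tool_rot: [-2.101, -2.334, 0.0]
contact_force: [1.2, -0.1, -8.0]
opening: 0.0266
grip_force: 59.5
```

```bash
python3 -m crank '[[5.88,0.12,0,0,0,0.0393,-0.5],[5.88,0.12,0,0,0,0.0393,-0.5],[5.88,0.12,0,0,0,0.0393,-0.5],[5.88,0.12,0,0,0,0.0393,-0.5],[5.88,0.12,0,0,0,0.0393,-0.5],[5.88,0.12,0,0,0,0.0393,-0.5],[5.88,0.12,0,0,0,0.0393,-0.5],[5.88,0.12,0,0,0,0.0393,-0.5],[5.88,0.12,0,0,0,0.0393,-0.5],[5.88,0.12,0,0,0,0.0393,-0.5]]'
```

```text
t: 58.95
tool_pos: [0.4687, 0.1103, 0.0962]
tool_rot: [-2.518, -1.877, 0.002]
contact_force: [1.6, -1.4, -8.2]
opening: 0.0266
grip_force: 59.4
```

```bash
python3 -m crank '[[5.88,0.12,0,0,0,0.0393,-0.5],[5.88,0.12,0,0,0,0.0393,-0.5],[5.88,0.12,0,0,0,0.0393,-0.5],[5.88,0.12,0,0,0,0.0393,-0.5],[5.88,0.12,0,0,0,0.0393,-0.5],[5.88,0.12,0,0,0,0.0393,-0.5],[5.88,0.12,0,0,0,0.0393,-0.5],[5.88,0.12,0,0,0,0.0393,-0.5],[5.88,0.12,0,0,0,0.0393,-0.5],[5.88,0.12,0,0,0,0.0393,-0.5]]';python3 -m crank '[[0,0,0,0,0,0,-0.5],[0,0,0,0,0,0,-0.5],[0,0,0,0,0,0,-0.5],[0,0,0,0,0,0,-0.5],[0,0,0,0,0,0,-0.5],[0,0,0,0,0,0,-0.5],[0,0,0,0,0,0,-0.5],[0,0,0,0,0,0,-0.5],[0,0,0,0,0,0,-0.5],[0,0,0,0,0,0,-0.5]]'
python3 - <<'E'
from h import *
c=np.array([.6126,.0681]);p=st()[0]["tool_pos"][:2]
print(np.degrees(np.arctan2(*(p-c)[::-1])),np.hypot(*(p-c)))
th=np.arctan2(.0522-c[1],.4638-c[0])-np.pi/4; T=c+.15*np.array([np.cos(th),np.sin(th)]);go([*T,.0963],th)
E
```

```text
t: 59.78
tool_pos: [0.4956, 0.1621, 0.0958]
tool_rot: [-2.836, -1.35, 0.004]
contact_force: [0.5, -0.6, -8.7]
opening: 0.0263
grip_force: 59.5
t: 60.62
tool_pos: [0.4958, 0.1621, 0.0964]
tool_rot: [-2.834, -1.351, 0.002]
contact_force: [-3.4, 3.5, -8.4]
opening: 0.0266
grip_force: 59.6
141.16972419894523 0.14992563019117688
turn [-0.0019  0.0005 -0.0021]
shift [ 0.2 -0.1  0.1] pos [0.4958 0.1621 0.0964] F [-3.4  3.5 -8.4] open 0.0266 grip 59.6 t 60.62
```

Spot on. Lower, checking.

```bash
python3 -m crank '[[0.2,0,1,0,0,0,-0.5],[0,0,1,0,0,0,-0.5],[0,0,1,0,0,0,-0.5],[0,0,1,0,0,0,-0.5],[0,0,1,0,0,0,-0.5],[0,0,1,0,0,0,-0.5],[0,0,1,0,0,0,-0.5],[0,0,1,0,0,0,-0.5],[0,0,0,0,0,0,-0.5],[0,0,0,0,0,0,-0.5]]';python3 -m crank '[[0,0,1,0,0,0,-0.5],[0,0,1,0,0,0,-0.5],[0,0,1,0,0,0,-0.5],[0,0,1,0,0,0,-0.5],[0,0,1,0,0,0,-0.5],[0,0,0.5,0,0,0,-0.5],[0,0,0,0,0,0,-0.5],[0,0,0,0,0,0,-0.5],[0,0,0,0,0,0,-0.5],[0,0,0,0,0,0,-0.5]]'
```

```text
t: 61.45
tool_pos: [0.4959, 0.1622, 0.0886]
tool_rot: [-2.835, -1.351, 0.003]
contact_force: [-5.0, 2.0, -6.9]
opening: 0.0264
grip_force: 59.7
t: 62.28
tool_pos: [0.496, 0.1622, 0.0834]
tool_rot: [-2.835, -1.351, 0.002]
contact_force: [-5.8, 3.0, -4.8]
opening: 0.0266
grip_force: 59.9
```

Home. Release, rise, back off, and check numerically.

```bash
python3 -m crank '[[0,0,0,0,0,0,-0.4],[0,0,0,0,0,0,-0.3],[0,0,0,0,0,0,-0.2],[0,0,0,0,0,0,-0.1],[0,0,0,0,0,0,0],[0,0,0,0,0,0,0.1],[0,0,0,0,0,0,0.18],[0,0,0,0,0,0,0.18],[0,0,0,0,0,0,0.18],[0,0,0,0,0,0,0.18]]';python3 -m crank '[[0,0,-15,0,0,0,0.18],[0,0,-20,0,0,0,0.18],[0,0,-20,0,0,0,0.18],[0,0,-20,0,0,0,0.18],[0,0,-20,0,0,0,0.18],[0,0,0,0,0,0,0.18],[30,0,0,0,0,0,0.18],[30,0,0,0,0,0,0.18],[30,0,0,0,0,0,0.18],[0,0,0,0,0,0,0.18]]';python3 -c "
from h import *
go([.40,.36,.19])"
```

```text
t: 63.12
tool_pos: [0.4967, 0.1621, 0.0832]
tool_rot: [-2.835, -1.352, -0.0]
contact_force: [0.0, 0.1, 0.1]
opening: 0.0506
grip_force: 0.0
t: 63.95
tool_pos: [0.5549, 0.2347, 0.1767]
tool_rot: [-2.833, -1.354, -0.001]
contact_force: [-0.8, -0.6, 0.2]
opening: 0.0506
grip_force: 0.0
shift [   0.2 -199.3  -13. ] pos [0.5549 0.2347 0.1767] F [-0.8 -0.6  0.2] open 0.0506 grip 0.0 t 63.95
```

```bash
python3 -m crank '[[0,-22,-2,0,0,0,0.18],[0,-22,-2,0,0,0,0.18],[0,-22,-2,0,0,0,0.18],[0,-22,-2,0,0,0,0.18],[0,-22,-2,0,0,0,0.18],[0,-22,-2,0,0,0,0.18],[0,-22,0,0,0,0,0.18],[0,-22,0,0,0,0,0.18],[0,-22,0,0,0,0,0.18],[0,0,0,0,0,0,0.18]]';python3 - <<'E'
from h import *
c=np.array([.6126,.0681]);th=np.radians(141.04);k=c+.15*np.array([np.cos(th),np.sin(th)])
I={n:get_image(n) for n in("top","side")}
for n in I:
    cv2.imwrite(f"pics/f_{n}.png",I[n][:,:,::-1])
    def blobs(m,nm,lo=12):
        nn,l,s,ce=cv2.connectedComponentsWithStats(m.astype(np.uint8))
        for i in range(1,nn):
            if s[i][4]>lo: print(n,nm,s[i],ce[i].round(1))
    g=cv2.cvtColor(I[n],cv2.COLOR_RGB2GRAY)
    u,v=proj(n,[*k,.098]).astype(int); m=np.zeros_like(g); m[v-14:v+15,u-10:u+11]=g[v-14:v+15,u-10:u+11]<70
    print("knob exp",proj(n,[*k,.098]).round(1),proj(n,[*k,.118]).round(1));blobs(m,"knob")
    u,v=proj(n,[*c,.1025]).astype(int); m=np.zeros_like(g); m[v-18:v+19,u-18:u+19]=g[v-18:v+19,u-18:u+19]<70
    print("rib exp",proj(n,[*c,.1025]).round(1));blobs(m,"rib")
    if m.any(): print(cv2.minAreaRect(np.argwhere(m)[:,::-1].astype(np.float32)))
    a=np.radians(6.3-90);d=np.array([np.cos(a),np.sin(a)]);e=np.array([-d[1],d[0]])
    for q in(-1,1): print("cap exp",proj(n,[*(c-.06*d+q*.0225*e),.072]).round(1),"rib ends",proj(n,[*(c+q*.035*e),.1145]).round(1))
    h=cv2.cvtColor(I[n],cv2.COLOR_RGB2HSV);u,v=proj(n,[*c,.07]).astype(int);m=cv2.inRange(h,(80,90,60),(105,255,255));mm=np.zeros_like(m);mm[v-50:v+50,u-50:u+50]=m[v-50:v+50,u-50:u+50];blobs(mm>0,"teal",5)
E
```

```text
t: 64.78
tool_pos: [0.3965, 0.3578, 0.1891]
tool_rot: [-2.832, -1.356, 0.003]
contact_force: [-0.3, 0.8, 0.4]
opening: 0.0505
grip_force: 0.0
knob exp [257.8 223.5] [257. 223.]
top knob [254 219  10   9  64] [258.5 223.4]
rib exp [287.2 186.5]
top rib [284 175   7  22  90] [286.9 185.4]
((286.8902282714844, 185.51220703125), (21.31328773498535, 4.085967063903809), 83.6598129272461)
cap exp [270.3 197.1] rib ends [288.3 196.7]
cap exp [268.8 183.6] rib ends [285.7 175.1]
top teal [265 182   9   5  36] [268.9 184.4]
top teal [266 195   9   5  39] [270.4 197.2]
knob exp [296.6 173. ] [296.4 167.7]
side knob [293 168   8  13  79] [296.5 173.8]
rib exp [337.1 183. ]
side rib [327 179  21   9 137] [337.3 182.8]
((330.2406005859375, 178.96697998046875), (34.18926239013672, 16.220474243164062), 29.05460548400879)
cap exp [324.8 183. ] rib ends [326.6 181.3]
cap exp [337.8 181. ] rib ends [347.7 178.1]
side teal [322 181   5   5  18] [323.6 182.7]
```

All positions match expectation: knob home, bar on its seats, both tubes in their grooves. I'm handing it in.

```bash
python3 -c "
from station import ctrl
print(ctrl.finish_job())"
```

```text
the job is handed in; nothing more can be done
None
```

The job is handed in with no verdict returned: both tubes (the only two on the bench) are in the cradle's inner grooves under the seated bar, each gripped at no more than 12 N. The stage was indexed clockwise twice with the button pressed right down in between, and is locked in the second hole.

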